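# Hook the locking plate onto the junction box stud

## Robot

A 6-joint arm with a two-finger parallel gripper is mounted at the origin on the work surface. World frame = base frame: x ahead of the robot, y to its left, z up, the work surface at z = 0. Lengths are in m, angles in rad, forces in N, time in s.
With the tool pointing down it reaches from about 0.225 to 0.875 m from the base axis. Payload 3.4 kg.
Tool frame: the origin (TCP) lies on the mounting face of the last link; the fingertips stand 173 mm ahead of it and the grasp point (between the pads) lies 155 mm ahead of it; y points along the fingers, x is the direction in which the jaws open and shut, and the axes are right-handed (so a half turn about y gives the same grasp; the last joint's range is limited). The gripper opens to 85 mm and grips with 20 to 120 N. Pads are 22 mm wide; open, the fingers measure 114 mm over their backs; the gripper's body (76 mm by 85 mm) begins 54 mm behind the grasp point. The pads swing forward as they close: fully open they stand 13 mm farther back than shut.
Start: joints at [-1.379, 0.276, 1.505, -0, 1.361, -0.121], TCP at [0.177, -0.547, 0.405] pointing down, gripper open.
Joint ranges: [-2.89, 2.89], [-0.75, 2.08], [0.22, 2.7], [-1.18, 4.32], [0.11, 2.71], [-2.7, 2.7]. Speed limits (rad/s): [2.57, 2.57, 3.14, 3.14, 3.14, 3.14].

## Interface

Orientations are given as a unit quaternion [w, x, y, z].
In Python, from rig import manip, vision, ticket gives the robot as it stands.
- The arm moves only by the tool arm_command, never from a script. Its argument "increments" is one flat list of numbers, 7 for each row, row after row: the turn, a rotation vector about the tool's x, y, z in rad, then the shift along the tool's x, y, z in cm, then the closure, from 0 (fully open) to 1 (shut). In form: [wx, wy, wz, tx, ty, tz, hand, wx, wy, wz, tx, ty, tz, hand, ...]. A call has 1 to 8 rows; each row shifts and turns the commanded pose from where the row before left it, along the tool's axes as they then stand; what a row does not reach is not made up. A row lasts 1/8 s, in which the tool goes at most 62.5 mm and 10.7 degrees, less where a joint would pass 70% of its speed; a pose out of reach is approached as far as the arm can. A call is refused whole if a number of a shift passes 6.25 or a number of a turn 0.188, either way. A call with a gripper value outside its range is refused whole. The fingers move at their own pace and stop on an object; "grip_force" is the grip in N (left out, the last holds). Time passes only in rows, so rows that do not move let the fingers close. It gives the time, the measured TCP pose, the force and the opening at its end, in the units of the state.
- manip.get_state(): the state, without advancing time (a new reading comes with each control period).
- vision.get_image(name): name is "scene" or "side" or "wrist"; returns the picture (480x640x3 uint8, red, green, blue); there is no depth.
- vision.camera_params(name): a dict with "vfov" (degrees; the focal length in pixels is half the picture's height over the tangent of half this angle, whatever the lens; pixels are square), "cx", "cy" (the principal point, pixels), "distortion" ([k1, k2, p1, p2, k3] as OpenCV has them; the pictures are not rectified), "R" (3x3) and "t" (3): a world point X has camera coordinates R X + t. Camera axes: x right, y down, z forward; pixel columns grow to the right and rows downward; lengths in m; the calibration is good to about 2 mm. A picture is of the moment at which its call begins: read the wrist's pose just before it. camera_params takes no time and is no camera call; for the wrist camera it gives the pose at the moment of the call.
- ticket.sign_off(): hands the job in, once; it reports no verdict.
The state is a dict: "clock": time; "qpos": joint angles; "qd": joint speeds; "effort": joint torques, N m; "position": TCP position; "ee_rot": TCP orientation; "contact_force": force on the tool from outside, world axes, zero at the start; "moment": the same for the moment, N m; "width": finger opening in m.
Only numpy, scipy, OpenCV 4.12 (cv2) and the standard library are available. Lean on these libraries where they do the work, as an engineer would, in place of code of your own. Each camera call takes 0.05 s, during which the arm holds its last target.

## Task

Fit the loose steel locking plate onto the mushroom-headed stud on top of the grey junction box: tip the plate nose-down, hook the nose bar of its oblong eye under the stud's head, lay the plate flat on the cover so that the head holds it down, then draw it back by feel until its nose bears on the low stop bar with a light, sure pressure of about 7 N, not over 10. Never force the plate against stud, box or bar, leave the other things on the bench and on the box where they are, and let go of the plate.

Things in the scene. Friction and masses are not known exactly. Their poses are not given: they have to be found in the camera images.
- box: Grey cast junction box fixed to the bench, 240 x 170 mm (x -85 to +155, y -85 to +85 mm), flat cover 90 mm above the origin, which is on the bench straight under the stud. z up; +x points from the stop bar past the stud along the long free part of the cover, where the plate's tail and grip will lie. The finished plate's axes are parallel to these.
- stud (a point): Top centre of the steel mushroom-headed stud on the box top, axes as the box. Neck 9 mm in diameter, 16 mm high from the cover to the underside of the head; head 35 mm in diameter, 6 mm thick (3 mm straight edge, then a cone to 22 mm diameter on top), so this point is 22 mm above the cover.
- stop: Adjustable stop: a steel bar 88 mm long across (y), 8 mm thick, 4 mm high above the cover, held by two dark screws, on the box's -x side of the stud. Origin: cover height, 23 mm from the stud axis, axes as the box: the NOMINAL place of the bar's face towards the stud. The bar is clamped firmly up to 5 mm either way along x from there and this reading does not show it: feel for it.
- eye (a point): Centre of the locking plate's oblong eye, on the plate's underside. Plate axes: x from nose to grip, y across, z up when flat. Eye 25 mm (x) by 46 mm (y) - narrower along x than the stud's head, so it passes only tilted (about 0.6 rad is ample). The nose bar spans x = -21.5 to -12.5 mm from here.
- nose (a point): Middle of the plate's outer nose edge, on its underside, 21.5 mm from the eye centre along the plate's -x. Axes as the plate.
- hookrim (a point): Middle of the eye's edge on the nose bar, on the underside, 12.5 mm from the eye centre along the plate's -x: the edge that goes under the head and up to the neck. With this edge against the neck the swinging plate clears the head by about 2 mm.
- grip (a point): Centre of the black plastic grip block standing on the plate's tail: 28 mm long along the plate's x, 10 mm thick along y, 37 mm high above the plate (3 to 40 mm over the underside). This point is 70 mm from the eye centre along x and 25 mm above the plate's underside. Axes as the plate.
- plate: The loose steel locking plate as a whole, about 130 g, 3 mm thick, 107 mm long; origin and axes as eye. 66 mm wide from x = -21.5 to 24.5 mm, side bars beside the eye 10 mm; then a tail 40 mm wide to x = 85.5 mm. At the start it lies flat on the bench, grip upwards.
- meter: Bystander: yellow-brown multimeter 140 x 75 x 34 mm lying on the bench; origin under its centre.
- spray: Bystander: orange aerosol can, 52 mm diameter, 150 mm high, standing on the bench; origin under its centre.
- driver: Bystander: screwdriver lying on the bench beyond the box; origin under its middle.
- gland: Bystander: small loose brass cable gland, 24 mm diameter, 16 mm high, on the box top, about 58 mm to the -x side of the stud and 62 mm off to the side; origin under its centre.
Things that resemble listed ones, but are neither listed nor needed, are in the scene too. Of the things that look like the plate, take the one that is farthest from the robot's base at the start.

How it is judged:
On the way, in this order (a step that is already met when the one before it is completed fails the run):
1. the plate, tipped nose-down, has the nose-side edge of its eye under the stud's head (angle between eye's own z axis and vertical above 0.17 rad and x of hookrim in the frame of box between -0.0145 and 0 m and y of hookrim in the frame of box between -0.012 and 0.012 m and z of hookrim in the frame of box between 0.09 and 0.1065 m), for 0.1 s.
2. the plate lies flat on the cover with the stud through its eye (angle between eye's own z axis and vertical below 0.05 rad and z of eye in the frame of box between 0.087 and 0.0925 m and horizontal distance between eye and stud below 0.012 m), for 0.1 s.
3. the flat plate is drawn firmly against the stop bar, bearing on it with at least 4 N (contact force between plate and stop above 4 N and angle between eye's own z axis and vertical below 0.05 rad and z of eye in the frame of box below 0.0925 m), for 0.1 s.
At the end, for the whole second after the job is handed in: The plate lies flat on the cover (within 3 degrees, 2 mm), stud through its eye, its nose within the stop bar's range of settings (6.5 mm either way of the nominal place), eye centre within 6 mm of the stud sideways, plate in line with the box within 0.1 rad, at rest and released (angle between eye's own z axis and vertical below 0.05 rad and z of eye in the frame of box between 0.088 and 0.092 m and x of nose in the frame of stop between -0.0065 and 0.0065 m and y of eye in the frame of box between -0.006 and 0.006 m and angle between the x axis of eye and the x axis of box, either way round below 0.1 rad and linear speed of plate below 0.01 m/s); the robot touches nothing.
It fails at once if the plate is forced against the stop bar with more than 10 N (contact force between plate and stop above 10 N).
It fails at once if the plate is forced against the box or stud with more than 25 N (contact force between plate and box above 25 N).
It fails at once if the robot strikes the box with more than 25 N (contact force between any of the fingers, the arm and box above 25 N).
It fails at once if a bystander is moved by more than 15 mm (distance of any of meter, spray, driver, gland from where it was at the start of the episode above 0.015 m).
It also fails if it takes over 72 s, if anything falls off the work surface, if the arm or the gripper's body presses on something with over 40 N, if the wrist force passes 120 N, or if a joint passes its speed limit or range.

## Working session

There is one attempt and no reset: what is moved stays moved. The work goes in short steps, Python scripts to look and compute and a tool call to move; the robot and the scene stay as the last step left them, time stands still between calls to the robot, and variables do not carry over. Pictures are saved under pics/ and viewed, and the job is handed in when it is done.

Besides the shell and the picture viewer there is one more tool, called after "Call:" as name(argument=value, ...) on one line, values as JSON. arm_command: Moves the arm, as the interface text tells. Its arguments: {"type":"object","properties":{"increments":{"type":"array"},"grip_force":{"type":"number"}},"required":["increments"]}

```bash
ls; mkdir -p pics; python3 - <<'E'
from rig import manip, vision, ticket
import cv2,numpy as np
print(manip.get_state())
for n in ["scene","side","wrist"]:
    p=vision.camera_params(n); print(n,p)
    cv2.imwrite(f"pics/a_{n}.png",vision.get_image(n)[:,:,::-1])
E
```

```text
pics
{'clock': 0.0, 'qpos': array([-1.37902713e+00,  2.76578414e-01,  1.50612864e+00,  1.13181221e-05,
        1.36068546e+00, -1.20982116e-01]), 'qd': array([ 4.85290566e-05, -1.96912574e-03, -8.63443028e-04, -1.37934480e-04,
       -4.05457883e-04, -1.36037051e-03]), 'effort': array([-5.56983468e-04, -4.16769683e+01, -2.45803249e+01, -1.65420365e-04,
        1.12573474e-02, -1.82253125e-06]), 'position': array([ 0.1768805 , -0.54689468,  0.40385067]), 'ee_rot': array([ 0.57220457, -0.57133132,  0.416493  , -0.41556712]), 'contact_force': array([-0.7400923 ,  0.33284555, -0.23001932]), 'moment': array([-0.01657512, -0.01819274, -0.0068343 ]), 'width': 0.08532713419432435}
scene {'vfov': 56.31662492496957, 'cx': 321.14774807026635, 'cy': 243.80994087418927, 'distortion': array([-0.03876973,  0.        ,  0.        ,  0.        ,  0.        ]), 'R': array([[ 0.53610162,  0.84405291, -0.01302868],
       [ 0.53422448, -0.35118288, -0.76894395],
       [-0.65360482,  0.40527186, -0.63918343]]), 't': array([-0.25444231, -0.18829512,  1.53350713])}
side {'vfov': 54.648201967633945, 'cx': 305.6338497880367, 'cy': 242.03822331070748, 'distortion': array([-0.04049192,  0.        ,  0.        ,  0.        ,  0.        ]), 'R': array([[-0.85213799, -0.52314543,  0.01340535],
       [-0.33155498,  0.51988798, -0.78726602],
       [ 0.40488534, -0.67530389, -0.61646777]]), 't': array([0.40060161, 0.25667179, 1.12124379])}
wrist {'vfov': 71.85501516890676, 'cx': 323.918424697404, 'cy': 242.42598707014898, 'distortion': array([-0.02402387,  0.        ,  0.        ,  0.        ,  0.        ]), 'R': array([[ 0.30814098, -0.95133992, -0.00121799],
       [-0.91482605, -0.29666488,  0.27401323],
       [-0.26104106, -0.08332045, -0.96172515]]), 't': array([-0.57395659, -0.0347715 ,  0.37807839])}
```

View pics/a_scene.png

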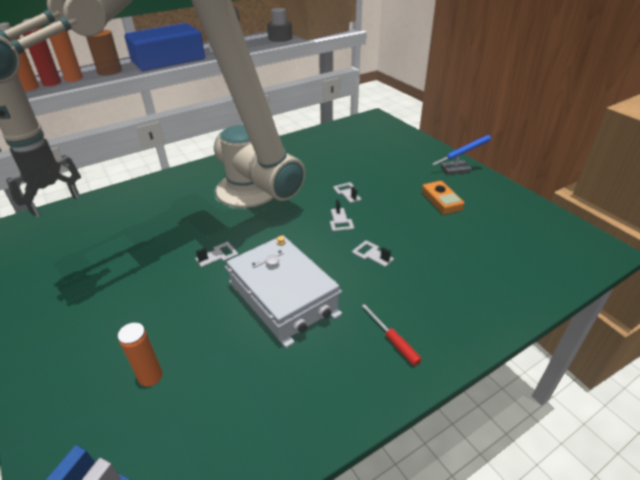

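View pics/a_side.png

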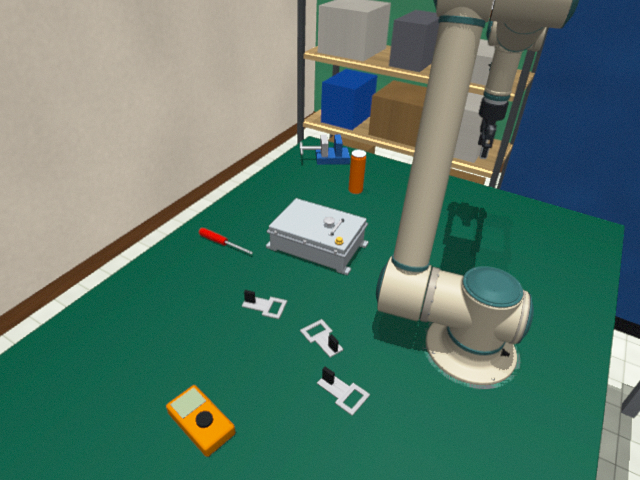

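View pics/a_wrist.png

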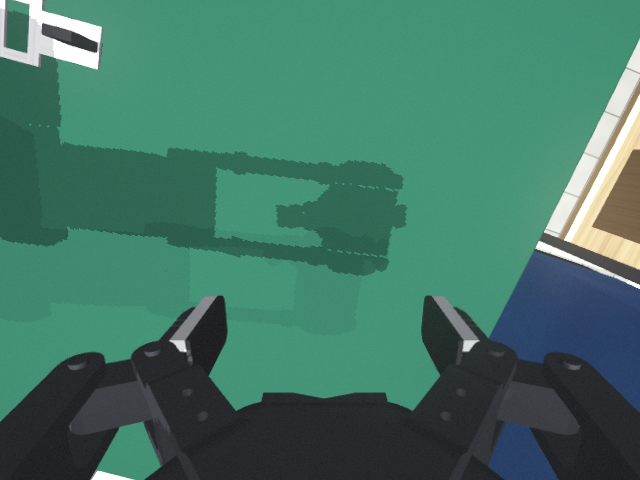

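Plate candidates in the scene picture are (215,254), (373,253), (342,217) and (347,190). I'll measure each one's distance from the base, along with the box parts.

```bash
cat > h.py <<'E'
import cv2,numpy as np
from rig import manip,vision
def K(p):
    f=240/np.tan(np.radians(p['vfov'])/2); return np.array([[f,0,p['cx']],[0,f,p['cy']],[0,0,1.]])
def ray(p,uv):
    n=cv2.undistortPoints(np.array([[uv]],float),K(p),p['distortion'])[0,0]
    R=np.array(p['R']);t=np.array(p['t']); return -R.T@t, R.T@np.array([n[0],n[1],1])
def plane(p,uv,z):
    o,d=ray(p,uv); return o+d*(z-o[2])/d[2]
def proj(p,X):
    rv,_=cv2.Rodrigues(np.array(p['R'])); return cv2.projectPoints(np.array(X,float).reshape(-1,1,3),rv,np.array(p['t']),K(p),p['distortion'])[0][:,0]
def tri(p1,a,p2,b):
    o1,d1=ray(p1,a);o2,d2=ray(p2,b); A=np.array([d1,-d2]).T
    s=np.linalg.lstsq(A,o2-o1,rcond=None)[0]; x=o1+s[0]*d1;y=o2+s[1]*d2; return (x+y)/2,np.linalg.norm(x-y)
def crop(img,x0,y0,x1,y1,s): return cv2.resize(img[y0:y1,x0:x1],None,fx=s,fy=s,interpolation=cv2.INTER_CUBIC)
E
python3 - <<'E'
from h import *
sc=vision.camera_params('scene');si=vision.camera_params('side')
for uv in [(215,254),(373,253),(342,217),(347,190)]:
    X=plane(sc,uv,0); print(uv,X.round(3),np.hypot(*X[:2]).round(3))
for uv in [(265,303),(322,338),(343,388)]:
    X=plane(si,uv,0); print('s',uv,X.round(3),np.hypot(*X[:2]).round(3))
print(tri(sc,(272,262),si,(329,221)))
for uv in [(134,333),(443,197)]: print(plane(sc,uv,0).round(3))
a=cv2.imread('pics/a_scene.png');b=cv2.imread('pics/a_side.png')
cv2.imwrite('pics/b1.png',crop(a,190,170,410,340,3.5)); cv2.imwrite('pics/b2.png',crop(b,190,190,390,340,4))
E
```

```text
(215, 254) [ 0.261 -0.222  0.   ] 0.343
(373, 253) [0.503 0.156 0.   ] 0.527
(342, 217) [0.314 0.18  0.   ] 0.361
(347, 190) [0.196 0.281 0.   ] 0.342
s (265, 303) [ 0.509  0.142 -0.   ] 0.529
s (322, 338) [0.322 0.165 0.   ] 0.361
s (343, 388) [0.21  0.264 0.   ] 0.338
(array([ 0.48390279, -0.1477195 ,  0.10186184]), np.float64(0.0027253609477095506))
[ 0.424 -0.494  0.   ]
[0.405 0.522 0.   ]
```

View pics/b1.png

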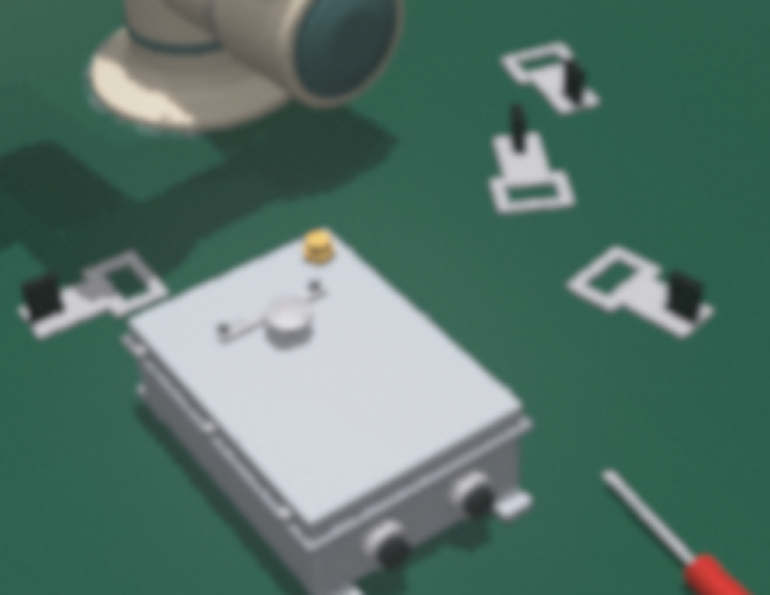

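View pics/b2.png

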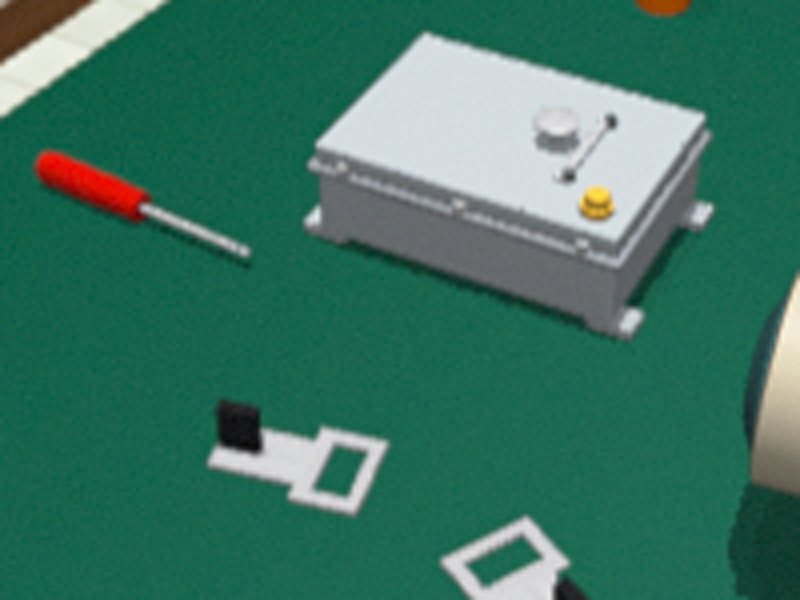

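The target is the plate at scene (373,253) and side (265,303). It's 0.53 m from the base and the other three are at most 0.36 m; the crop shows a white plate with a black grip. Next, crude poses for the box and plate.

```bash
python3 - <<'E'
from h import *
from scipy.spatial.transform import Rotation as Ro
sc=vision.camera_params('scene');si=vision.camera_params('side')
c1=[(132,322),(330,233),(520,405),(310,522)]
P=[plane(sc,(190+x/3.5,170+y/3.5),.09) for x,y in c1]
c2=[(705,118),(618,243),(320,148),(427,33)]
Q=[plane(si,(190+x/4,190+y/4),.09) for x,y in c2]
for p,q in zip(P,Q): print(p.round(4),q.round(4))
for C in (P,Q):
    e=(C[2]+C[3]-C[0]-C[1])/2; print('yaw',np.arctan2(e[1],e[0]),np.linalg.norm(e), 'center',np.mean(C,0))
# plate corners: scene crop nose corners & tail
pl=[(568,283),(617,247),(714,310),(684,338)]
for x,y in pl: print('pl sc',plane(sc,(190+x/3.5,170+y/3.5),.0).round(4))
pl=[(358,513),(387,437),(220,440),(208,465)]
for x,y in pl: print('pl si',plane(si,(190+x/4,190+y/4),.0).round(4))
s=manip.get_state(); w,x,y,z=s['ee_rot']; R=Ro.from_quat([x,y,z,w]).as_matrix(); print(R.round(3))
p=vision.camera_params('wrist'); Rc=np.array(p['R']); oc=-Rc.T@p['t']
print('cam in tool', R.T@(oc-s['position']), (Rc@R).round(3))
E
```

```text
[ 0.4127 -0.2341  0.09  ] [ 0.4011 -0.2309  0.09  ]
[ 0.4016 -0.0678  0.09  ] [ 0.387  -0.0649  0.09  ]
[ 0.6315 -0.0502  0.09  ] [ 0.6208 -0.0455  0.09  ]
[ 0.6448 -0.2157  0.09  ] [ 0.638  -0.2173  0.09  ]
yaw 0.07774935059079441 0.2317373658786212 center [ 0.52264374 -0.14195041  0.09      ]
yaw 0.06995781016356269 0.2358979492324379 center [ 0.5117355  -0.13964634  0.09      ]
pl sc [0.4636 0.112  0.    ]
pl sc [ 0.4485  0.173  -0.    ]
pl sc [0.5543 0.1899 0.    ]
pl sc [0.567  0.1493 0.    ]
pl si [0.4464 0.1668 0.    ]
pl si [0.4683 0.0997 0.    ]
pl si [0.5609 0.1618 0.    ]
pl si [0.5535 0.1844 0.    ]
[[ 0.308 -0.     0.951]
 [-0.951  0.001  0.308]
 [-0.001 -1.     0.   ]]
cam in tool [-0.00038786  0.0314808   0.07038002] [[ 1.    -0.     0.   ]
 [ 0.    -0.274 -0.962]
 [ 0.001  0.962 -0.274]]
```

```bash
cat >> h.py <<'E'
from scipy.spatial.transform import Rotation as Ro
def st():
    s=manip.get_state(); w,x,y,z=s['ee_rot']; return s,Ro.from_quat([x,y,z,w]).as_matrix(),np.array(s['position'])
def Rtool(yaw,tilt=0.):
    # plate axes with heading yaw, nose-down tilt; tool x=plate y, y=-plate z, z=-plate x
    Rp=(Ro.from_euler('z',yaw)*Ro.from_euler('y',-tilt)).as_matrix()
    return np.array([Rp[:,1],-Rp[:,2],-Rp[:,0]]).T
def plan(R0,p0,R1,p1,n,hand,rv=None):
    if rv is None: rv=Ro.from_matrix(R0.T@R1).as_rotvec()
    rv=np.array(rv); R=R0.copy(); d=(p1-p0)/n; out=[]
    for i in range(n):
        t=R.T@d*100; w=rv/n
        out.append([*np.round(w,3),*np.round(t,2),hand]); R=R@Ro.from_rotvec(w).as_matrix()
    for i in range(0,n,8): print([float(v)+0. for r in out[i:i+8] for v in r])
E
python3 - <<'E'
from h import *
s,R,p=st()
R1=Rtool(.075); d=Ro.from_matrix(R.T@R1).as_rotvec();print(d)
if d[1]>0: d=d*(1-2*np.pi/np.linalg.norm(d))
print(d)
plan(R,p,R1,np.array([.553,-.138,.37]),17,0,[0,d[1],0])
E
```

```text
[-2.15365928e-03 -2.90377484e+00  7.01189242e-05]
[-2.15365928e-03 -2.90377484e+00  7.01189242e-05]
[0.0, -0.171, 0.0, -1.61, 0.2, 2.85, 0.0, 0.0, -0.171, 0.0, -1.1, 0.2, 3.08, 0.0, 0.0, -0.171, 0.0, -0.56, 0.2, 3.22, 0.0, 0.0, -0.171, 0.0, -0.01, 0.2, 3.27, 0.0, 0.0, -0.171, 0.0, 0.55, 0.2, 3.22, 0.0, 0.0, -0.171, 0.0, 1.09, 0.2, 3.08, 0.0, 0.0, -0.171, 0.0, 1.6, 0.2, 2.85, 0.0, 0.0, -0.171, 0.0, 2.06, 0.2, 2.54, 0.0]
[0.0, -0.171, 0.0, 2.46, 0.2, 2.15, 0.0, 0.0, -0.171, 0.0, 2.79, 0.2, 1.7, 0.0, 0.0, -0.171, 0.0, 3.04, 0.2, 1.2, 0.0, 0.0, -0.171, 0.0, 3.2, 0.2, 0.67, 0.0, 0.0, -0.171, 0.0, 3.27, 0.2, 0.12, 0.0, 0.0, -0.171, 0.0, 3.24, 0.2, -0.44, 0.0, 0.0, -0.171, 0.0, 3.12, 0.2, -0.99, 0.0, 0.0, -0.171, 0.0, 2.9, 0.2, -1.5, 0.0]
[0.0, -0.171, 0.0, 2.61, 0.2, -1.97, 0.0]
```

Call:
arm_command(increments=[0,-0.171,0,-1.6,0.2,2.85,0,0,-0.171,0,-1.1,0.2,3.1,0,0,-0.171,0,-0.55,0.2,3.2,0,0,-0.171,0,0,0.2,3.25,0,0,-0.171,0,0.55,0.2,3.2,0,0,-0.171,0,1.1,0.2,3.1,0,0,-0.171,0,1.6,0.2,2.85,0,0,-0.171,0,2.05,0.2,2.55,0])

```text
clock: 1.15
position: [0.3545, -0.3539, 0.3884]
ee_rot: [0.706, -0.706, -0.041, 0.041]
contact_force: [-0.9, -0.4, 0.6]
width: 0.0853
```

Call:
arm_command(increments=[0,-0.171,0,2.45,0.2,2.15,0,0,-0.171,0,2.8,0.2,1.7,0,0,-0.171,0,3.05,0.2,1.2,0,0,-0.171,0,3.2,0.2,0.65,0,0,-0.171,0,3.25,0.2,0.1,0,0,-0.171,0,3.25,0.2,-0.45,0,0,-0.171,0,3.1,0.2,-1.0,0,0,-0.171,0,2.9,0.2,-1.5,0])

```text
clock: 2.15
position: [0.5316, -0.1617, 0.3723]
ee_rot: [0.521, -0.521, -0.478, 0.478]
contact_force: [0.8, -0.3, -0.2]
width: 0.0851
```

Call:
arm_command(increments=[0,-0.171,0,2.6,0.2,-1.95,0,0,0,0,0,0,0,0,0,0,0,0,0,0,0])

```text
clock: 2.52
position: [0.5524, -0.1387, 0.3704]
ee_rot: [0.481, -0.48, -0.519, 0.519]
contact_force: [0.4, -0.1, 0.1]
width: 0.0856
```

```bash
python3 - <<'E'
from h import *
s,R,p=st();print(s['clock'],p,R.round(3),s['qpos'].round(3))
P=vision.camera_params('wrist'); np.save('w1.npy',P,allow_pickle=True)
cv2.imwrite('pics/c1.png',vision.get_image('wrist')[:,:,::-1])
E
```

```text
2.525 [ 0.55239669 -0.13872733  0.37039104] [[-0.077 -0.001 -0.997]
 [ 0.997 -0.    -0.077]
 [-0.    -1.     0.001]] [-3.680e-01  2.890e-01  1.573e+00 -1.000e-03  1.280e+00 -2.016e+00]
```

View pics/c1.png

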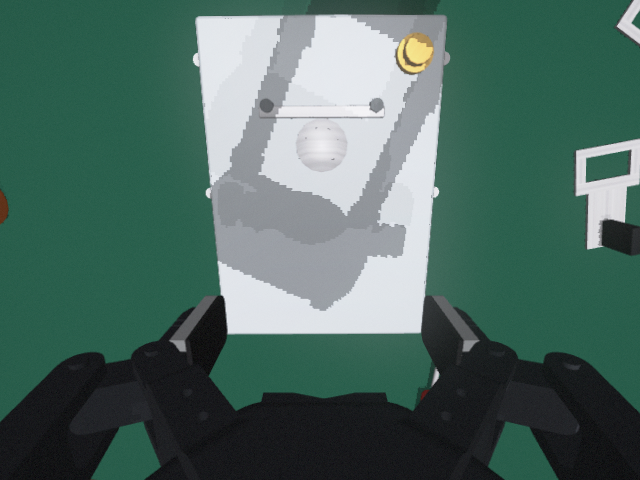

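```bash
python3 - <<'E'
from h import *
P=np.load('w1.npy',allow_pickle=True).item()
C=[plane(P,u,.09) for u in [(197,16),(446,16),(421.5,333),(226.5,334)]]
for c in C: print(c.round(4))
e=(C[2]+C[3]-C[0]-C[1])/2; print('yaw',np.arctan2(e[1],e[0]),np.linalg.norm(e))
e2=(C[1]+C[2]-C[0]-C[3])/2; print('yaw2',np.arctan2(e2[1],e2[0])-np.pi/2,np.linalg.norm(e2))
m=np.mean(C,0); y=np.arctan2(e[1],e[0]); print('stud from centre',m-.035*np.array([np.cos(y),np.sin(y),0]))
img=cv2.imread('pics/c1.png'); cv2.imwrite('pics/c2.png',crop(img,240,80,400,190,5)); cv2.imwrite('pics/c3.png',crop(img,560,120,640,270,4))
print('stud',plane(P,(321.5,146),.109), 'bar ends', plane(P,(259,117.5),.094),plane(P,(384,117.5),.094))
E
```

```text
[ 0.4051 -0.2342  0.09  ]
[ 0.3924 -0.0696  0.09  ]
[ 0.6275 -0.0493  0.09  ]
[ 0.6414 -0.2146  0.09  ]
yaw 0.08463114304552885 0.2365003193644675
yaw2 0.0805932973192196 0.16547428723978772
stud from centre [ 0.48171588 -0.14488227  0.09      ]
stud [ 0.48222384 -0.1453842   0.109     ] bar ends [ 0.46630999 -0.19042812  0.094     ] [ 0.45956336 -0.10353037  0.094     ]
```

View pics/c2.png

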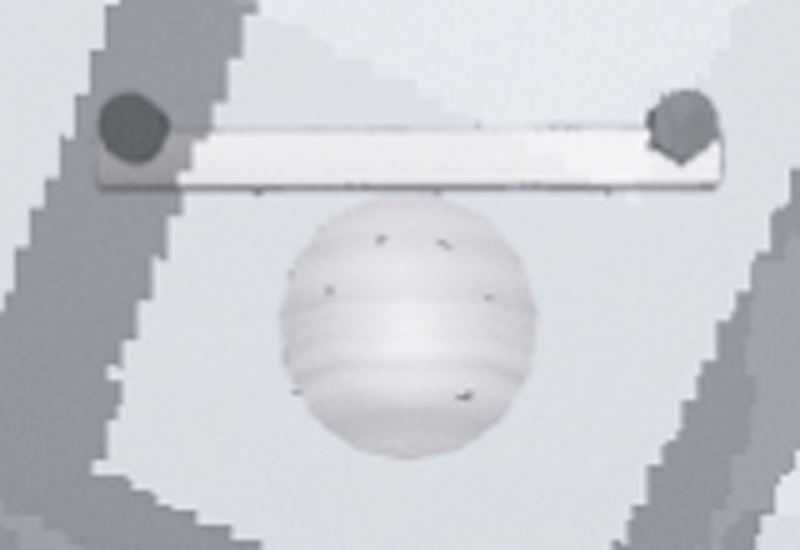

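View pics/c3.png

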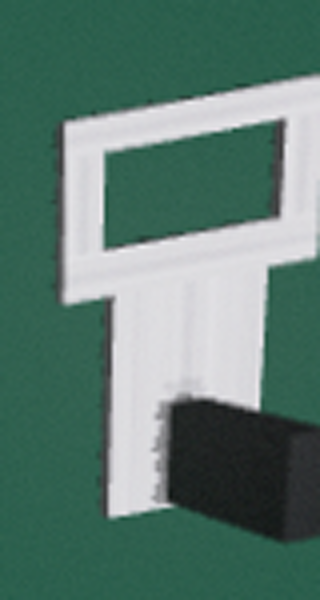

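```bash
python3 - <<'E'
from h import *
s,R,p=st()
plan(R,p,Rtool(.26),np.array([.5445,.163,.31]),8,0)
E
```

```text
[0.0, -0.023, 0.0, 3.77, 0.75, -0.19, 0.0, 0.0, -0.023, 0.0, 3.77, 0.76, -0.28, 0.0, 0.0, -0.023, 0.0, 3.76, 0.76, -0.37, 0.0, 0.0, -0.023, 0.0, 3.75, 0.76, -0.45, 0.0, 0.0, -0.023, 0.0, 3.74, 0.76, -0.54, 0.0, 0.0, -0.023, 0.0, 3.72, 0.76, -0.62, 0.0, 0.0, -0.023, 0.0, 3.71, 0.76, -0.71, 0.0, 0.0, -0.023, 0.0, 3.69, 0.76, -0.79, 0.0]
```

Call:
arm_command(increments=[0,-0.023,0,3.75,0.75,-0.2,0,0,-0.023,0,3.75,0.75,-0.3,0,0,-0.023,0,3.75,0.75,-0.35,0,0,-0.023,0,3.75,0.75,-0.45,0,0,-0.023,0,3.75,0.75,-0.55,0,0,-0.023,0,3.7,0.75,-0.6,0,0,-0.023,0,3.7,0.75,-0.7,0,0,-0.023,0,3.7,0.75,-0.8,0])

```text
clock: 3.58
position: [0.5444, 0.1628, 0.3107]
ee_rot: [0.431, -0.431, -0.561, 0.561]
contact_force: [0.3, -0.7, -0.7]
width: 0.0854
```

Call:
arm_command(increments=[0,0,0,0,0,0,0,0,0,0,0,0,0,0])

```text
clock: 3.82
position: [0.5446, 0.1618, 0.3109]
ee_rot: [0.43, -0.431, -0.561, 0.561]
contact_force: [-0.2, 0.4, 0.6]
width: 0.0855
```

```bash
python3 - <<'E'
from h import *
s,R,p=st();print(s['clock'],p,R.round(3))
P=vision.camera_params('wrist'); np.save('w2.npy',P,allow_pickle=True)
cv2.imwrite('pics/d1.png',vision.get_image('wrist')[:,:,::-1])
E
```

```text
3.825 [0.54455176 0.161815   0.31087282] [[-0.258  0.    -0.966]
 [ 0.966 -0.001 -0.258]
 [-0.001 -1.     0.   ]]
```

View pics/d1.png

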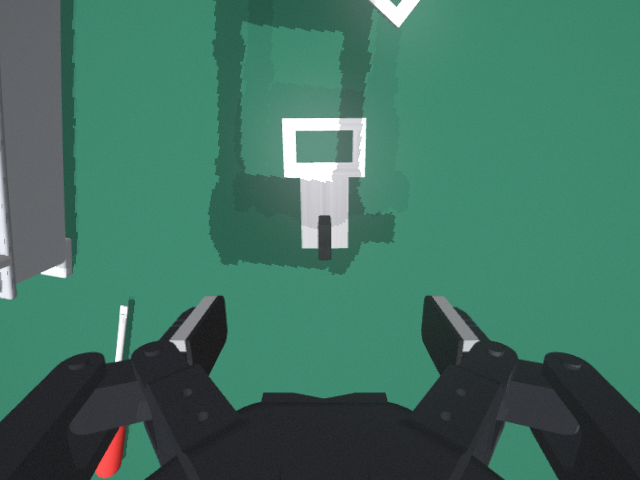

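The picture shows the plate with nose corners (282,119) and (366,119), tail corners (302,248) and (348,248), and its grip at (324,238).

```bash
python3 - <<'E'
from h import *
P=np.load('w2.npy',allow_pickle=True).item()
C=[plane(P,u,.003) for u in [(282.3,119),(366.5,118.7),(348.5,248),(301.7,248.3)]]
n=(C[0]+C[1])/2; t=(C[2]+C[3])/2; e=t-n; print(n,t,np.linalg.norm(e),'yaw',np.arctan2(e[1],e[0]),'nose w',np.linalg.norm(C[1]-C[0]))
y=np.arctan2(e[1],e[0]); u=np.array([np.cos(y),np.sin(y)])
d=C[1]-C[0]; print('yaw nose',np.arctan2(d[1],d[0])-np.pi/2)
print('grip', (n[:2]+t[:2])/2+u*(.0915-.0535))
img=cv2.imread('pics/d1.png'); cv2.imwrite('pics/d2.png',crop(img,270,105,380,270,3.6))
for q in [(324.5,258)]: print('grip top tail end mid', plane(P,q,.04))
E
```

```text
[0.45646722 0.13864439 0.003     ] [0.55895898 0.16676555 0.003     ] 0.10627963623797163 yaw 0.2677848868583229 nose w 0.06626614226053588
yaw nose 0.2648934432908301
grip [0.54435875 0.16275962]
grip top tail end mid [0.55585514 0.16538693 0.04      ]
```

View pics/d2.png

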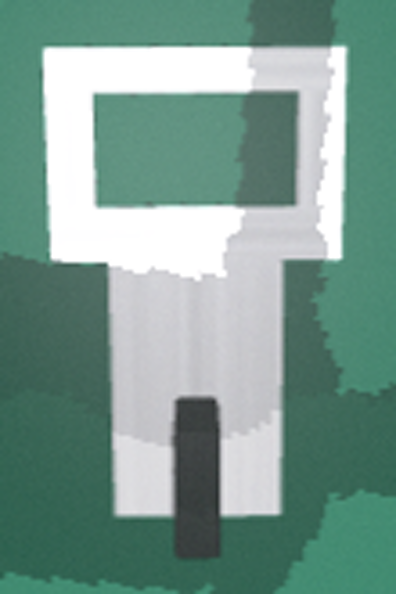

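```bash
python3 - <<'E'
from h import *
s,R,p=st()
plan(R,p,Rtool(.267),np.array([.5437,.1625,.180]),7,0)
E
```

```text
[0.0, -0.001, 0.0, 0.02, 1.87, 0.01, 0.0, 0.0, -0.001, 0.0, 0.02, 1.87, 0.01, 0.0, 0.0, -0.001, 0.0, 0.02, 1.87, 0.01, 0.0, 0.0, -0.001, 0.0, 0.02, 1.87, 0.01, 0.0, 0.0, -0.001, 0.0, 0.02, 1.87, 0.01, 0.0, 0.0, -0.001, 0.0, 0.02, 1.87, 0.01, 0.0, 0.0, -0.001, 0.0, 0.02, 1.87, 0.01, 0.0]
```

Call:
arm_command(increments=[0,-0.001,0,0.02,2.3,0.01,0,0,-0.001,0,0.02,2.3,0.01,0,0,-0.001,0,0.02,2.3,0.01,0,0,-0.001,0,0.02,2.3,0.01,0,0,-0.001,0,0.02,2.0,0.01,0,0,-0.001,0,0.02,1.4,0.01,0,0,0,0,0,0.45,0,0])

```text
clock: 4.75
position: [0.5437, 0.163, 0.1796]
ee_rot: [0.429, -0.429, -0.562, 0.562]
contact_force: [0.7, 0.3, 0.3]
width: 0.0853
```

Call:
arm_command(increments=[0,0,0,0,0,0,0.6,0,0,0,0,0,0,0.8,0,0,0,0,0,0,1,0,0,0,0,0,0,1,0,0,0,0,0,0,1,0,0,0,0,0,0,1], grip_force=60)

```text
clock: 5.5
position: [0.544, 0.1638, 0.1807]
ee_rot: [-0.428, 0.429, 0.563, -0.562]
contact_force: [-0.2, -1.6, 5.0]
width: 0.009
```

```bash
python3 - <<'E'
from h import *
s,R,p=st();print(s['clock'],p,R.round(4),s['width'],s['contact_force'])
P=vision.camera_params('wrist'); np.save('w3.npy',P,allow_pickle=True)
cv2.imwrite('pics/e1.png',vision.get_image('wrist')[:,:,::-1])
E
```

```text
5.5 [0.54397366 0.16383331 0.18069622] [[-2.652e-01  1.200e-03 -9.642e-01]
 [ 9.642e-01 -1.000e-04 -2.652e-01]
 [-4.000e-04 -1.000e+00 -1.100e-03]] 0.009014262937896145 [-0.24432899 -1.55760712  4.96650606]
```

View pics/e1.png

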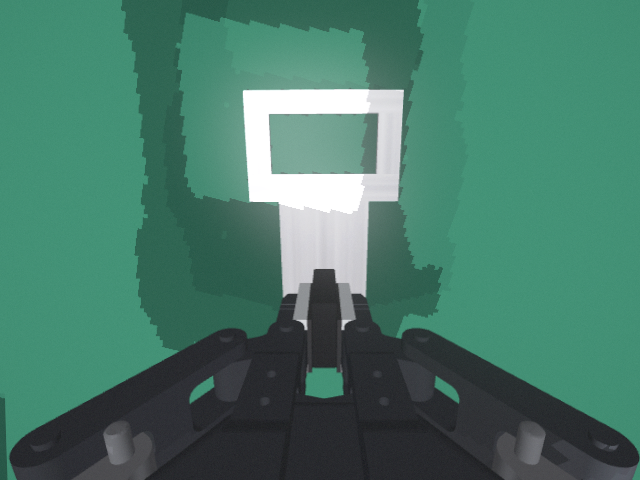

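```bash
cat >> h.py <<'E'
# plate eye-centre in tool frame and rotation plate->tool, filled in after grasp
E
python3 - <<'E'
from h import *
s,R,p=st()
P=np.load('w3.npy',allow_pickle=True).item()
img=cv2.imread('pics/e1.png'); cv2.imwrite('pics/e2.png',crop(img,230,75,420,215,4))
def mid(a,b,z): 
    A,B=plane(P,a,z),plane(P,b,z); d=B-A; return (A+B)/2, np.arctan2(d[1],d[0])-np.pi/2, np.linalg.norm(d)
for nm,a,b in [('nose',(243.5,90.5),(404,90.5)),('hook',(269.5,113.5),(379,113.5)),('tailedge',(271,174),(377,174)),('wideback',(249.5,202),(398,201.5))]:
    m,y,w=mid(a,b,.003); t=R.T@(m-p); print(nm,m.round(4),'yaw',round(y,4),'w',round(w,4),'tool',t.round(4))
E
```

```text
nose [0.456  0.1398 0.003 ] yaw 0.2687 w 0.0655 tool [0.0003 0.1776 0.0914]
hook [0.4645 0.1424 0.003 ] yaw 0.2688 w 0.0454 tool [0.0005 0.1776 0.0825]
tailedge [0.4884 0.1489 0.003 ] yaw 0.2689 w 0.046 tool [0.0004 0.1776 0.0578]
wideback [0.5001 0.152  0.003 ] yaw 0.2724 w 0.0659 tool [0.0003 0.1777 0.0457]
```

View pics/e2.png

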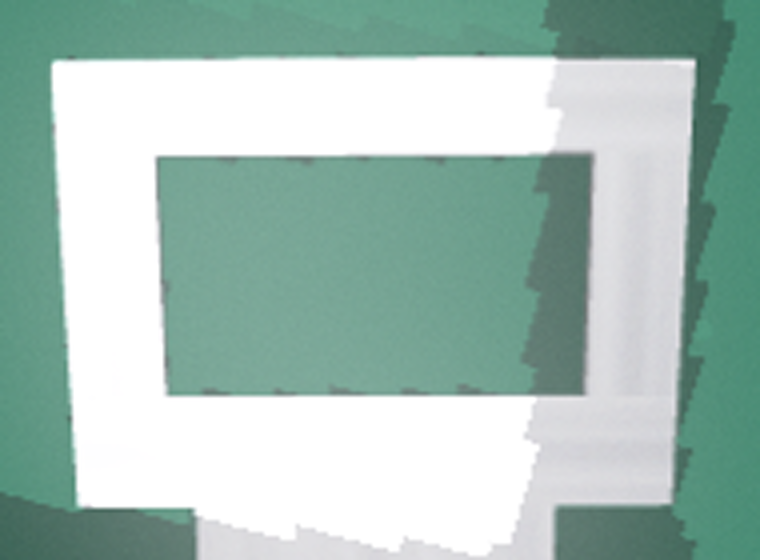

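```bash
cat >> h.py <<'E'
HT=np.array([.0003,.1807,.0825]); STUD=np.array([.482,-.145,0]); YAW=.08
def tcp(hx,hy,hz,tilt,yaw=YAW,stud=None):
    S=STUD if stud is None else stud
    Rb=Ro.from_euler('z',YAW).as_matrix(); R=Rtool(yaw,tilt); return R,S+Rb@np.array([hx,hy,hz])-R@HT
def hook():
    s,R,p=st(); Rb=Ro.from_euler('z',YAW).as_matrix()
    h=Rb.T@(p+R@HT-STUD)
    tl=np.arcsin(-R[2,2]); yw=np.arctan2(R[1,0],R[0,0])-np.pi/2
    print('clock',s['clock'].__round__(3),'hook mm',(h*1000).round(2),'tilt',round(tl,4),'yaw',round(yw,4),'F box',(Rb.T@np.array(s['contact_force'])).round(2),'M',(Rb.T@np.array(s['moment'])).round(2),'w',s['width'].__round__(4))
    return s,R,p,h
E
python3 - <<'E'
from h import *
s,R,p,h=hook()
R1,p1=tcp(-.026,0,.165,.65); print(p1)
pa=p+np.array([0,0,.12]); 
plan(R,p,R,pa,4,1)
plan(R,pa,R1,p1,12,1)
E
```

```text
clock 5.55 hook mm [ 5.5900e+00  2.8772e+02 -9.0000e-02] tilt 0.0012 yaw 0.2684 F box [-0.11 -0.63  4.89] M [-0.1   0.07  0.06] w 0.0095
[ 0.41256656 -0.15086752  0.35878022]
[0.0, 0.0, 0.0, 0.0, -3.0, 0.0, 1.0, 0.0, 0.0, 0.0, 0.0, -3.0, 0.0, 1.0, 0.0, 0.0, 0.0, 0.0, -3.0, 0.0, 1.0, 0.0, 0.0, 0.0, 0.0, -3.0, 0.0, 1.0]
[-0.054, 0.015, 0.005, -2.24, -0.49, 1.75, 1.0, -0.054, 0.015, 0.005, -2.27, -0.57, 1.69, 1.0, -0.054, 0.015, 0.005, -2.3, -0.64, 1.62, 1.0, -0.054, 0.015, 0.005, -2.32, -0.72, 1.55, 1.0, -0.054, 0.015, 0.005, -2.35, -0.79, 1.47, 1.0, -0.054, 0.015, 0.005, -2.38, -0.85, 1.39, 1.0, -0.054, 0.015, 0.005, -2.4, -0.91, 1.31, 1.0, -0.054, 0.015, 0.005, -2.42, -0.97, 1.22, 1.0]
[-0.054, 0.015, 0.005, -2.45, -1.02, 1.13, 1.0, -0.054, 0.015, 0.005, -2.47, -1.07, 1.04, 1.0, -0.054, 0.015, 0.005, -2.49, -1.11, 0.94, 1.0, -0.054, 0.015, 0.005, -2.51, -1.14, 0.84, 1.0]
```

Call:
arm_command(increments=[0,0,0,0,-1,0,1,0,0,0,0,-2.5,0,1,0,0,0,0,-3.0,0,1,0,0,0,0,-3.0,0,1,0,0,0,0,-2.5,0,1])

```text
clock: 6.18
position: [0.5434, 0.1639, 0.3013]
ee_rot: [-0.429, 0.429, 0.562, -0.562]
contact_force: [0.9, 1.0, -1.4]
width: 0.0094
```

Call:
arm_command(increments=[-0.054,0.015,0.005,-2.25,-0.5,1.75,1,-0.054,0.015,0.005,-2.25,-0.55,1.7,1,-0.054,0.015,0.005,-2.3,-0.65,1.6,1,-0.054,0.015,0.005,-2.3,-0.7,1.55,1,-0.054,0.015,0.005,-2.35,-0.8,1.45,1,-0.054,0.015,0.005,-2.4,-0.85,1.4,1,-0.054,0.015,0.005,-2.4,-0.9,1.3,1,-0.054,0.015,0.005,-2.4,-0.95,1.2,1])

```text
clock: 7.18
position: [0.4557, -0.046, 0.3387]
ee_rot: [-0.348, 0.554, 0.635, -0.41]
contact_force: [-0.2, -0.2, -2.0]
width: 0.0093
```

```bash
python3 - <<'E'
from h import *
s,R,p,h=hook()
R1,p1=tcp(-.026,0,.15,.65)
plan(R,p,R1,p1,5,1)
E
```

```text
clock 7.175 hook mm [-17.03  98.62 140.05] tilt 0.4337 yaw 0.1435 F box [-0.26 -0.22 -2.  ] M [ 0.    0.29 -0.01] w 0.0093
[-0.043, 0.012, 0.004, -1.95, -0.56, 1.02, 1.0, -0.043, 0.012, 0.004, -1.97, -0.59, 0.97, 1.0, -0.043, 0.012, 0.004, -1.98, -0.62, 0.92, 1.0, -0.043, 0.012, 0.004, -1.99, -0.65, 0.86, 1.0, -0.043, 0.012, 0.004, -2.01, -0.68, 0.81, 1.0]
```

Call:
arm_command(increments=[-0.043,0.012,0.004,-1.95,-0.55,1.0,1,-0.043,0.012,0.004,-1.95,-0.6,0.95,1,-0.043,0.012,0.004,-2,-0.6,0.9,1,-0.043,0.012,0.004,-2,-0.65,0.85,1,-0.043,0.012,0.004,-2,-0.7,0.8,1,0,0,0,0,0,0,1,0,0,0,0,0,0,1])

```text
clock: 8.05
position: [0.4244, -0.1372, 0.3572]
ee_rot: [-0.31, 0.609, 0.649, -0.335]
contact_force: [0.5, -0.5, -1.5]
width: 0.0094
```

```bash
python3 - <<'E'
from h import *
s,R,p,h=hook()
P=vision.camera_params('wrist'); np.save('w4.npy',P,allow_pickle=True); np.save('w4rp.npy',np.c_[R,p])
cv2.imwrite('pics/f1.png',vision.get_image('wrist')[:,:,::-1])
cv2.imwrite('pics/f2.png',crop(vision.get_image('side')[:,:,::-1],240,150,400,270,5))
E
```

```text
clock 8.05 hook mm [-18.1   11.13 162.38] tilt 0.6244 yaw 0.0669 F box [ 0.48 -0.51 -1.55] M [ 0.01  0.42 -0.01] w 0.0094
```

View pics/f1.png

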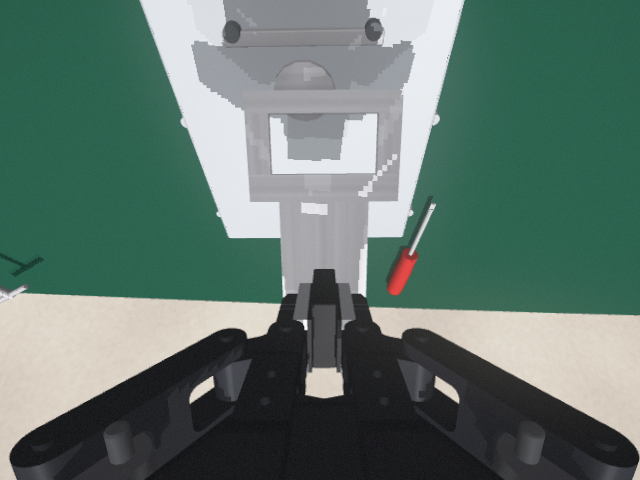

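View pics/f2.png

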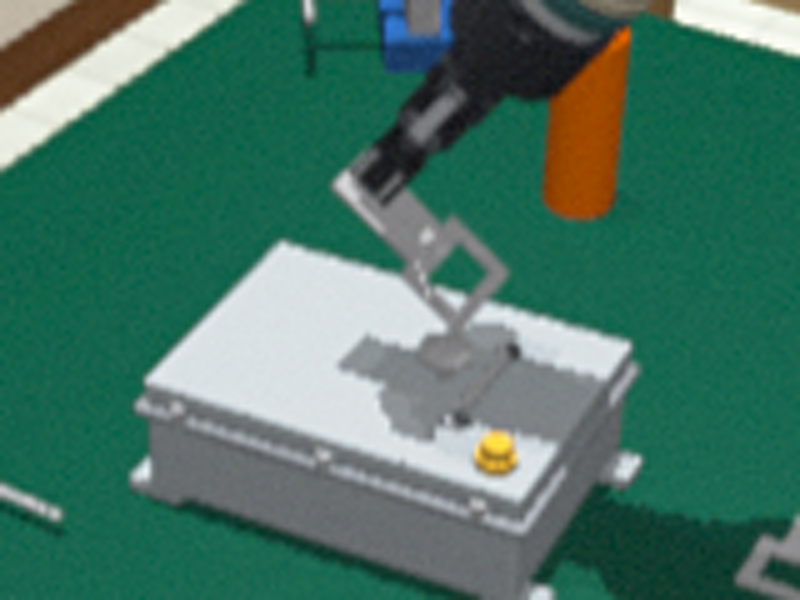

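```bash
python3 - <<'E'
from h import *
s,R,p,h=hook()
R1,p1=tcp(-.028,0,.135,.65)
plan(R,p,R1,p1,5,1)
E
```

```text
clock 8.15 hook mm [-18.15  11.4  162.02] tilt 0.624 yaw 0.0668 F box [-0.72 -0.07 -1.4 ] M [-0.04  0.37 -0.03] w 0.0092
[-0.005, -0.002, -0.002, -0.26, 0.28, 0.57, 1.0, -0.005, -0.002, -0.002, -0.26, 0.28, 0.57, 1.0, -0.005, -0.002, -0.002, -0.26, 0.28, 0.57, 1.0, -0.005, -0.002, -0.002, -0.26, 0.27, 0.57, 1.0, -0.005, -0.002, -0.002, -0.26, 0.27, 0.58, 1.0]
```

Call:
arm_command(increments=[-0.005,-0.002,-0.002,-0.26,0.28,0.57,1,-0.005,-0.002,-0.002,-0.26,0.28,0.57,1,-0.005,-0.002,-0.002,-0.26,0.28,0.57,1,-0.005,-0.002,-0.002,-0.26,0.28,0.57,1,-0.005,-0.002,-0.002,-0.26,0.28,0.57,1,0,0,0,0,0,0,1,0,0,0,0,0,0,1])

```text
clock: 9.02
position: [0.4237, -0.1354, 0.3464]
ee_rot: [-0.311, 0.612, 0.644, -0.337]
contact_force: [0.9, 0.7, -2.3]
width: 0.0091
```

```bash
python3 - <<'E'
from h import *
s,R,p,h=hook()
P=vision.camera_params('wrist'); np.save('w4.npy',P,allow_pickle=True); np.save('w4rp.npy',np.c_[R,p])
cv2.imwrite('pics/g1.png',vision.get_image('wrist')[:,:,::-1])
S=STUD+[0,0,.109]
th=np.linspace(0,2*np.pi,60); 
img=cv2.imread('pics/g1.png')
for z,r in [(.106,.0175),(.109,.0175),(.112,.011)]:
    q=proj(P,STUD+np.c_[r*np.cos(th),r*np.sin(th),th*0+z]); cv2.polylines(img,[(q*8).astype(int)],True,(0,0,255),1,cv2.LINE_AA,3)
q=proj(P,(p+R@np.array([[.0003+a,.1807,.0825] for a in(-.023,.023)]).T.T if False else p+(R@np.array([[.0003+a,.1807,.0825] for a in(-.023,.023)]).T).T))
cv2.polylines(img,[(q*8).astype(int)],False,(255,0,0),1,cv2.LINE_AA,3)
cv2.imwrite('pics/g2.png',crop(img,220,0,420,160,4))
E
```

```text
clock 9.025 hook mm [-19.9   11.48 151.31] tilt 0.618 yaw 0.0564 F box [ 0.98  0.65 -2.27] M [ 0.02  0.35 -0.02] w 0.0091
```

View pics/g2.png

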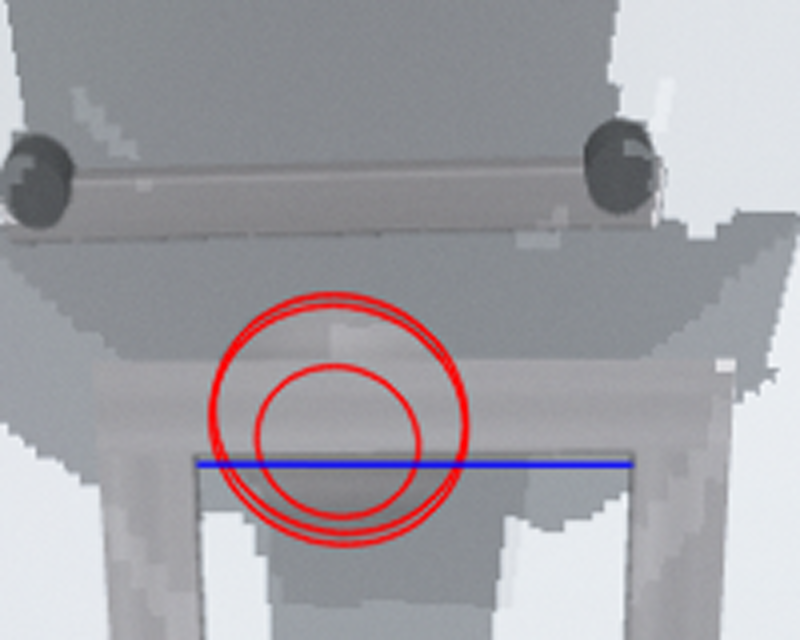

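```bash
python3 - <<'E'
from h import *
s,R,p=st();print(s['qpos'].round(3))
E
```

```text
[-0.624  0.004  2.095  0.646  0.636 -2.704]
```

Joint 6 is at its limit (-2.70), so this side of the grasp can't reach the hooking pose. I'll set the plate flat on the free part of the cover, regrasp it turned half round about tool y, and carry on.

```bash
python3 - <<'E'
from h import *
s,R,p,h=hook()
R1,p1=tcp(.037,0,.125,0)
plan(R,p,R1,p1,8,1)
plan(R1,p1,R1,tcp(.037,0,.0905,0)[1],3,1)
E
```

```text
clock 9.075 hook mm [-19.87  11.45 151.35] tilt 0.618 yaw 0.0564 F box [ 0.43 -0.28 -1.94] M [-0.02  0.38 -0.04] w 0.0088
[0.077, -0.002, -0.002, -0.12, 1.7, -1.51, 1.0, 0.077, -0.002, -0.002, -0.13, 1.58, -1.63, 1.0, 0.077, -0.002, -0.002, -0.14, 1.45, -1.75, 1.0, 0.077, -0.002, -0.002, -0.15, 1.31, -1.86, 1.0, 0.077, -0.002, -0.002, -0.15, 1.16, -1.95, 1.0, 0.077, -0.002, -0.002, -0.16, 1.0, -2.04, 1.0, 0.077, -0.002, -0.002, -0.17, 0.84, -2.11, 1.0, 0.077, -0.002, -0.002, -0.17, 0.68, -2.16, 1.0]
[0.0, 0.0, 0.0, 0.0, 1.15, 0.0, 1.0, 0.0, 0.0, 0.0, 0.0, 1.15, 0.0, 1.0, 0.0, 0.0, 0.0, 0.0, 1.15, 0.0, 1.0]
```

Call:
arm_command(increments=[0.077,-0.002,-0.002,-0.12,1.7,-1.5,1,0.077,-0.002,-0.002,-0.13,1.6,-1.65,1,0.077,-0.002,-0.002,-0.14,1.45,-1.75,1,0.077,-0.002,-0.002,-0.15,1.3,-1.85,1,0.077,-0.002,-0.002,-0.15,1.15,-1.95,1,0.077,-0.002,-0.002,-0.16,1.0,-2.05,1,0.077,-0.002,-0.002,-0.17,0.85,-2.1,1,0.077,-0.002,-0.002,-0.17,0.7,-2.15,1])

```text
clock: 10.07
position: [0.6023, -0.1359, 0.3052]
ee_rot: [0.48, -0.481, -0.519, 0.519]
contact_force: [0.6, -0.1, -0.9]
width: 0.009
```

Call:
arm_command(increments=[0,0,0,0,0,0,1,0,0,0,0,0,0,1])

```text
clock: 10.32
position: [0.6005, -0.1358, 0.3052]
ee_rot: [-0.48, 0.481, 0.519, -0.518]
contact_force: [-1.4, 1.0, -0.9]
width: 0.0093
```

```bash
python3 - <<'E'
from h import *
s,R,p,h=hook()
R1,p1=tcp(.037,0,.0905,0)
plan(R,p,R1,p1,4,1)
E
```

```text
clock 10.325 hook mm [ 36.63   0.29 124.35] tilt 0.0017 yaw 0.0762 F box [-1.29  1.14 -0.89] M [-0.04 -0.04 -0.03] w 0.0093
[0.0, -0.001, 0.0, 0.0, 0.85, -0.02, 1.0, 0.0, -0.001, 0.0, 0.0, 0.85, -0.02, 1.0, 0.0, -0.001, 0.0, 0.0, 0.85, -0.02, 1.0, 0.0, -0.001, 0.0, 0.0, 0.85, -0.02, 1.0]
```

Call:
arm_command(increments=[0,-0.001,0,0,1.2,0,1,0,-0.001,0,0,1.0,0,1,0,0,0,0,0.7,0,1,0,0,0,0,0.3,0,1,0,0,0,0,0.1,0,1,0,0,0,0,0.06,0,1])

```text
clock: 11.08
position: [0.6014, -0.136, 0.272]
ee_rot: [-0.479, 0.481, 0.52, -0.519]
contact_force: [0.1, 0.8, -1.2]
width: 0.0091
```

```bash
python3 - <<'E'
from h import *
s,R,p,h=hook()
E
```

```text
clock 11.075 hook mm [37.62 -0.3  91.08] tilt 0.0023 yaw 0.0783 F box [ 0.17  0.76 -1.16] M [ 0.01 -0.04 -0.  ] w 0.0091
```

Call:
arm_command(increments=[0,0,0,0,0.06,0,1,0,0,0,0,0.03,0,1,0,0,0,0,0,0,0.9,0,0,0,0,0,0,0.5,0,0,0,0,0,0,0,0,0,0,0,0,0,0])

```text
clock: 11.82
position: [0.6013, -0.1359, 0.2711]
ee_rot: [-0.479, 0.481, 0.519, -0.519]
contact_force: [0.0, 0.7, -0.7]
width: 0.0633
```

```bash
python3 - <<'E'
from h import *
s,R,p,h=hook()
R1,p1=tcp(.037,0,.15,0)
Rf=R1@np.diag([-1,1,-1]).astype(float)
p1=np.array([p[0],p[1],.32])
rv=Ro.from_matrix(R1.T@Rf).as_rotvec(); print(rv)
# sense: q6 must go up by pi -> yaw decreases -> tool y positive rotation
P=vision.camera_params('wrist'); np.save('w5.npy',P,allow_pickle=True); np.save('w5rp.npy',np.c_[R,p])
cv2.imwrite('pics/h1.png',vision.get_image('wrist')[:,:,::-1])
E
```

```text
clock 11.825 hook mm [37.49 -0.27 90.21] tilt 0.0021 yaw 0.0783 F box [ 0.08  0.7  -0.67] M [-0.02  0.   -0.03] w 0.0633
[0.         3.14159265 0.        ]
```

View pics/h1.png

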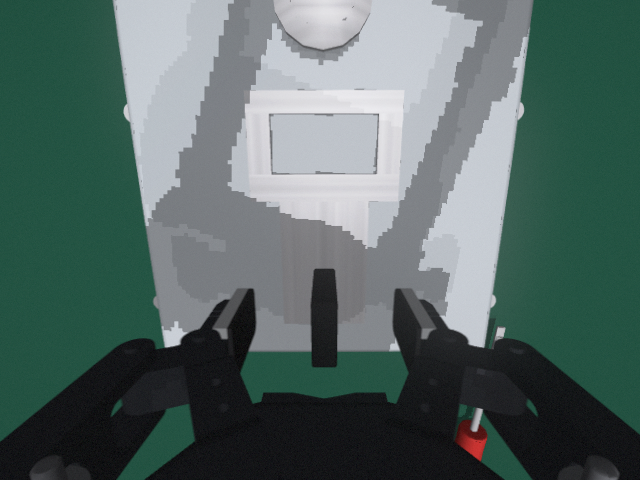

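The plate lies flat on the cover: nose edge at row 90, columns 244 to 404. The stud head's near rim is at (322,50), and the grip is free between the fingers.

```bash
python3 - <<'E'
from h import *
P=np.load('w5.npy',allow_pickle=True).item(); Z=np.load('w5rp.npy');R,p=Z[:,:3],Z[:,3]
Rb=Ro.from_euler('z',YAW).as_matrix()
A,B=plane(P,(245,90.5),.093),plane(P,(404,90.5),.093); n=(A+B)/2
A,B=plane(P,(270,113.5),.093),plane(P,(378.5,113.5),.093); hk=(A+B)/2
print('nose box',(Rb.T@(n-STUD)*1e3).round(2),'hook',(Rb.T@(hk-STUD)*1e3).round(2), 'hook by kin',(Rb.T@(p+R@HT-STUD)*1e3).round(2))
for z in (.106,.109): print('head rim +x', (Rb.T@(plane(P,(322.5,50),z)-STUD)*1e3).round(2))
img=cv2.imread('pics/h1.png')
th=np.linspace(0,2*np.pi,90)
for z,r in [(.106,.0175),(.109,.0175)]:
    q=proj(P,STUD+np.c_[r*np.cos(th),r*np.sin(th),th*0+z]); cv2.polylines(img,[(q*8).astype(int)],True,(0,0,255),1,cv2.LINE_AA,3)
cv2.imwrite('pics/h2.png',crop(img,240,0,420,130,4))
E
```

```text
nose box [28.48  0.2  93.  ] hook [3.738e+01 9.000e-02 9.300e+01] hook by kin [37.49 -0.27 90.21]
head rim +x [ 16.94  -0.5  106.  ]
head rim +x [ 17.71  -0.49 109.  ]
```

View pics/h2.png

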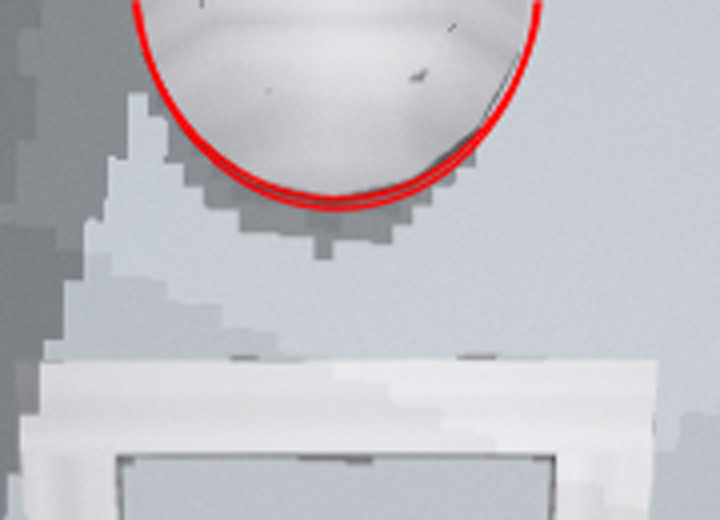

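Call:
arm_command(increments=[0,0,0,0,-1.5,0,0,0,0,0,0,-2.5,0,0,0,0.1,0,0,-2,0,0,0,0.185,0,0,0,0,0,0,0.185,0,0,0,0,0,0,0.185,0,0,0,0,0,0,0.185,0,0,0,0,0,0,0.185,0,0,0,0,0])

```text
clock: 12.88
position: [0.6012, -0.1359, 0.3322]
ee_rot: [-0.673, 0.674, 0.216, -0.214]
contact_force: [-0.1, -0.3, -0.6]
width: 0.0855
```

Call:
arm_command(increments=[0,0.185,0,0,0,0,0,0,0.185,0,0,0,0,0,0,0.185,0,0,0,0,0,0,0.185,0,0,0,0,0,0,0.185,0,0,0,0,0,0,0.185,0,0,0,0,0,0,0.185,0,0,0,0,0,0,0.185,0,0,0,0,0])

```text
clock: 13.88
position: [0.6012, -0.1359, 0.3322]
ee_rot: [0.643, -0.642, 0.294, -0.297]
contact_force: [0.4, 0.1, 0.3]
width: 0.0853
```

Call:
arm_command(increments=[0,0.185,0,0,0,0,0,0,0.185,0,0,0,0,0,0,0.185,0,0,0,0,0,0,0,0,0,0,0,0,0,0,0,0,0,0,0])

```text
clock: 14.5
position: [0.6011, -0.1359, 0.3315]
ee_rot: [0.539, -0.539, 0.457, -0.459]
contact_force: [-0.3, 0.3, -0.5]
width: 0.0856
```

```bash
python3 - <<'E'
from h import *
s,R,p=st(); print(s['clock'],p,R.round(4),s['qpos'].round(3))
R1=Rtool(.0783)@np.diag([-1,1,-1.])
plan(R,p,R1,np.array([.6013,-.1359,.2711]),4,0)
E
```

```text
14.5 [ 0.601144   -0.13587888  0.3315202 ] [[ 0.1617  0.0026  0.9868]
 [-0.9868 -0.0011  0.1618]
 [ 0.0015 -1.      0.0024]] [-0.335  0.383  1.53  -0.     1.226  1.073]
[-0.001, 0.021, 0.0, 0.0, 1.51, 0.0, 0.0, -0.001, 0.021, 0.0, 0.0, 1.51, 0.0, 0.0, -0.001, 0.021, 0.0, 0.0, 1.51, 0.0, 0.0, -0.001, 0.021, 0.0, 0.0, 1.51, 0.0, 0.0]
```

Call:
arm_command(increments=[-0.001,0.021,0,0,1.9,0,0,-0.001,0.021,0,0,1.8,0,0,-0.001,0.021,0,0,1.3,0,0,0,0.021,0,0,0.6,0,0,0,0,0,0,0.25,0,0])

```text
clock: 15.12
position: [0.6013, -0.136, 0.2723]
ee_rot: [-0.518, 0.519, -0.481, 0.481]
contact_force: [0.3, 0.8, -0.1]
width: 0.0855
```

```bash
python3 - <<'E'
from h import *
s,R,p=st(); print(s['clock'],p,R.round(4))
R1=Rtool(.0783)@np.diag([-1,1,-1.])
plan(R,p,R1,np.array([.6013,-.1359,.2722]),1,0)
P=vision.camera_params('wrist')
cv2.imwrite('pics/i1.png',vision.get_image('wrist')[:,:,::-1])
E
```

```text
15.125 [ 0.60126746 -0.13598003  0.2723236 ] [[ 0.0761 -0.001   0.9971]
 [-0.9971 -0.0012  0.0761]
 [ 0.0011 -1.     -0.0011]]
[0.001, -0.002, 0.001, -0.01, 0.01, 0.0, 0.0]
```

View pics/i1.png

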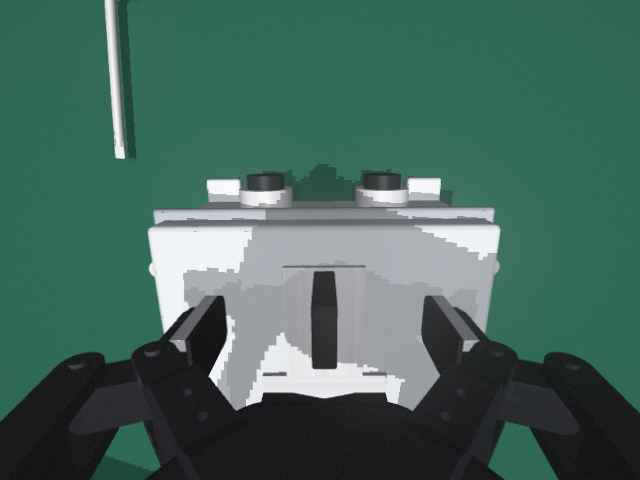

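Grip centred between the pads at (324,320). Closing.

Call:
arm_command(increments=[0,0,0,0,0,0,0.6,0,0,0,0,0,0,0.8,0,0,0,0,0,0,1,0,0,0,0,0,0,1,0,0,0,0,0,0,1,0,0,0,0,0,0,1], grip_force=70)

```text
clock: 15.92
position: [0.6013, -0.136, 0.2727]
ee_rot: [-0.518, 0.519, -0.48, 0.481]
contact_force: [0.7, 0.5, 1.4]
width: 0.009
```

```bash
python3 - <<'E'
from h import *
s,R,p=st(); print(s['clock'],p,R.round(4),s['contact_force'],s['width'])
Rb=Ro.from_euler('z',YAW).as_matrix()
# hook underside position: plate unmoved (hook box 37.4,-0.1, z .090)
h=STUD+Rb@np.array([.0374,-.0001,.09]); print('hook in tool',R.T@(h-p))
E
```

```text
15.925 [ 0.60127984 -0.13598906  0.2726943 ] [[ 7.580e-02 -5.000e-04  9.971e-01]
 [-9.971e-01 -1.400e-03  7.580e-02]
 [ 1.300e-03 -1.000e+00 -6.000e-04]] [0.71064091 0.48867647 1.42424815] 0.008971385453996351
hook in tool [-0.00034957  0.18274195 -0.08211298]
```

```bash
cat >> h.py <<'E'
HT=np.array([-.0003,.1827,-.0822])
def Rtool(yaw,tilt=0.):
    Rp=(Ro.from_euler('z',yaw-.003)*Ro.from_euler('y',-tilt)).as_matrix()
    return np.array([-Rp[:,1],-Rp[:,2],Rp[:,0]]).T
def hook():
    s,R,p=st(); Rb=Ro.from_euler('z',YAW).as_matrix()
    h=Rb.T@(p+R@HT-STUD)
    tl=np.arcsin(R[2,2]); yw=np.arctan2(R[1,0],R[0,0])+np.pi/2+.003
    print('clock',round(s['clock'],3),'hook mm',(h*1000).round(2),'tilt',round(tl,4),'yaw',round(yw,4),'F box',(Rb.T@np.array(s['contact_force'])).round(2),'M',(Rb.T@np.array(s['moment'])).round(2),'w',round(s['width'],4),'q',s['qpos'].round(2))
    return s,R,p,h
E
python3 - <<'E'
from h import *
s,R,p,h=hook()
R1,p1=tcp(.02,0,.16,.2); R2,p2=tcp(-.026,0,.16,.65)
plan(R,p,R1,p1,5,1); plan(R1,p1,R2,p2,8,1)
E
```

```text
clock 15.925 hook mm [37.31 -0.15 90.04] tilt -0.0006 yaw 0.0788 F box [0.75 0.43 1.42] M [0.05 0.05 0.02] w 0.009 q [-0.33  0.43  1.61 -0.    1.1   1.16]
[0.04, 0.0, 0.0, 0.0, -1.65, -1.11, 1.0, 0.04, 0.0, 0.0, 0.0, -1.7, -1.04, 1.0, 0.04, 0.0, 0.0, 0.0, -1.74, -0.97, 1.0, 0.04, 0.0, 0.0, 0.0, -1.77, -0.9, 1.0, 0.04, 0.0, 0.0, 0.0, -1.81, -0.83, 1.0]
[0.056, 0.0, 0.0, 0.0, -0.33, -1.66, 1.0, 0.056, 0.0, 0.0, 0.0, -0.43, -1.64, 1.0, 0.056, 0.0, 0.0, 0.0, -0.52, -1.61, 1.0, 0.056, 0.0, 0.0, 0.0, -0.61, -1.58, 1.0, 0.056, 0.0, 0.0, 0.0, -0.7, -1.54, 1.0, 0.056, 0.0, 0.0, 0.0, -0.78, -1.5, 1.0, 0.056, 0.0, 0.0, 0.0, -0.86, -1.46, 1.0, 0.056, 0.0, 0.0, 0.0, -0.94, -1.4, 1.0]
```

Call:
arm_command(increments=[0,0,0,0,-1,0,1,0,0,0,0,-2,0,1,0.04,0,0,0,-2.5,-1,1,0.04,0,0,0,-2,-1.1,1,0.04,0,0,0,-0.6,-1.1,1,0.04,0,0,0,-0.4,-1.1,1,0.04,0,0,0,-0.5,-1.1,1])

```text
clock: 16.8
position: [0.5444, -0.14, 0.3583]
ee_rot: [0.567, -0.465, 0.43, -0.526]
contact_force: [-0.2, 0.2, -0.7]
width: 0.009
```

Call:
arm_command(increments=[0.056,0,0,0,-0.35,-1.65,1,0.056,0,0,0,-0.45,-1.65,1,0.056,0,0,0,-0.5,-1.6,1,0.056,0,0,0,-0.6,-1.6,1,0.056,0,0,0,-0.7,-1.55,1,0.056,0,0,0,-0.8,-1.5,1])

```text
clock: 17.55
position: [0.4426, -0.1475, 0.3583]
ee_rot: [0.637, -0.363, 0.336, -0.591]
contact_force: [0.0, -0.8, -1.3]
width: 0.009
```

```bash
python3 - <<'E'
from h import *
s,R,p,h=hook()
R2,p2=tcp(-.026,0,.14,.65)
plan(R,p,R2,p2,4,1)
E
```

```text
clock 17.55 hook mm [-16.85   0.72 159.28] tilt 0.5357 yaw 0.0798 F box [-0.04 -0.76 -1.34] M [ 0.02  0.27 -0.01] w 0.009 q [-0.61  0.04  2.    0.5   0.74  0.58]
[0.029, 0.0, 0.0, 0.02, 0.09, -0.98, 1.0, 0.029, 0.0, 0.0, 0.02, 0.07, -0.98, 1.0, 0.029, 0.0, 0.0, 0.02, 0.04, -0.98, 1.0, 0.029, 0.0, 0.0, 0.02, 0.01, -0.98, 1.0]
```

Call:
arm_command(increments=[0.029,0,0,0.02,0.1,-1,1,0.029,0,0,0.02,0.05,-1,1,0.029,0,0,0.02,0.05,-1,1,0.029,0,0,0.02,0,-1,1,0,0,0,0,0,0,1,0,0,0,0,0,0,1])

```text
clock: 18.3
position: [0.4115, -0.1512, 0.3352]
ee_rot: [0.657, -0.326, 0.301, -0.609]
contact_force: [0.3, 0.2, -1.5]
width: 0.009
```

```bash
python3 - <<'E'
from h import *
s,R,p,h=hook()
a=vision.get_image('side')[:,:,::-1]; b=vision.get_image('scene')[:,:,::-1]
cv2.imwrite('pics/j1.png',np.hstack([crop(a,280,170,380,270,4),crop(b,210,200,310,300,4)]))
wps=[tcp(-.0215,0,.111,.65),tcp(-.0165,0,.1025,.65),tcp(-.009,0,.102,.65)]
for Q in wps:
    plan(R,p,*Q,4,1); R,p=Q
E
```

```text
clock 18.3 hook mm [-25.44  -0.75 140.  ] tilt 0.6509 yaw 0.0791 F box [ 0.32  0.13 -1.5 ] M [-0.05  0.47 -0.03] w 0.009 q [-0.7   0.01  2.13  0.77  0.65  0.24]
[0.0, 0.0, 0.0, -0.01, 0.64, -0.36, 1.0, 0.0, 0.0, 0.0, -0.01, 0.64, -0.36, 1.0, 0.0, 0.0, 0.0, -0.01, 0.64, -0.36, 1.0, 0.0, 0.0, 0.0, -0.01, 0.64, -0.36, 1.0]
[0.0, 0.0, 0.0, 0.0, 0.24, -0.03, 1.0, 0.0, 0.0, 0.0, 0.0, 0.24, -0.03, 1.0, 0.0, 0.0, 0.0, 0.0, 0.24, -0.03, 1.0, 0.0, 0.0, 0.0, 0.0, 0.24, -0.03, 1.0]
[0.0, 0.0, 0.0, 0.0, 0.12, 0.14, 1.0, 0.0, 0.0, 0.0, 0.0, 0.12, 0.14, 1.0, 0.0, 0.0, 0.0, 0.0, 0.12, 0.14, 1.0, 0.0, 0.0, 0.0, 0.0, 0.12, 0.14, 1.0]
```

View pics/j1.png

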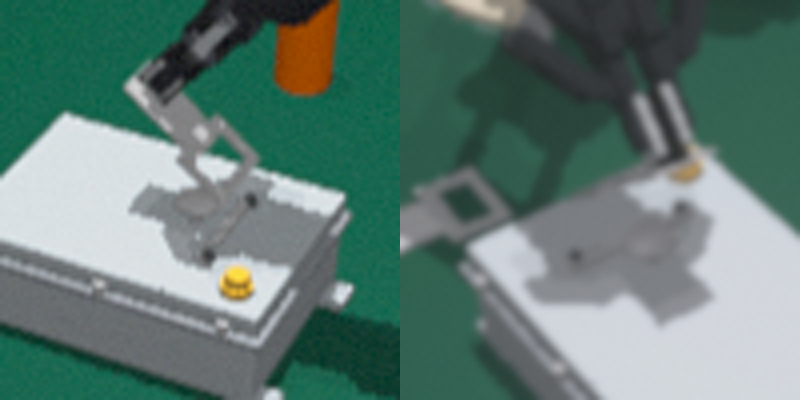

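Call:
arm_command(increments=[0,0,0,-0.02,0.64,-0.36,1,0,0,0,-0.02,0.64,-0.36,1,0,0,0,-0.02,0.64,-0.36,1,0,0,0,-0.02,0.64,-0.36,1,0,0,0,0,0,0,1])

```text
clock: 19.02
position: [0.4152, -0.1498, 0.3047]
ee_rot: [0.657, -0.326, 0.302, -0.609]
contact_force: [-0.1, 0.3, -1.5]
width: 0.009
```

```bash
python3 - <<'E'
from h import *
s,R,p,h=hook()
wps=[tcp(-.0165,0,.1025,.65),tcp(-.009,0,.102,.65)]
for Q in wps:
    plan(R,p,*Q,4,1); R,p=Q
E
```

```text
clock 19.025 hook mm [-22.02   0.73 109.49] tilt 0.6493 yaw 0.0788 F box [-0.06  0.32 -1.52] M [-0.03  0.37 -0.01] w 0.009 q [-0.69  0.06  2.18  0.87  0.58  0.14]
[0.0, 0.0, 0.0, 0.02, 0.22, 0.0, 1.0, 0.0, 0.0, 0.0, 0.02, 0.22, 0.0, 1.0, 0.0, 0.0, 0.0, 0.02, 0.22, 0.0, 1.0, 0.0, 0.0, 0.0, 0.02, 0.22, 0.0, 1.0]
[0.0, 0.0, 0.0, 0.0, 0.12, 0.14, 1.0, 0.0, 0.0, 0.0, 0.0, 0.12, 0.14, 1.0, 0.0, 0.0, 0.0, 0.0, 0.12, 0.14, 1.0, 0.0, 0.0, 0.0, 0.0, 0.12, 0.14, 1.0]
```

Call:
arm_command(increments=[0,0,0,0.02,0.22,0,1,0,0,0,0.02,0.22,0,1,0,0,0,0.02,0.22,0,1,0,0,0,0.02,0.22,0,1,0,0,0,0,0,0,1])

```text
clock: 19.65
position: [0.4207, -0.1504, 0.2985]
ee_rot: [0.657, -0.326, 0.302, -0.609]
contact_force: [0.5, -0.9, -1.8]
width: 0.0086
```

```bash
python3 - <<'E'
from h import *
s,R,p,h=hook()
wps=[tcp(-.0085,0,.1015,.65)]
for Q in wps:
    plan(R,p,*Q,5,1); R,p=Q
E
```

```text
clock 19.65 hook mm [-16.28  -0.52 103.32] tilt 0.6506 yaw 0.0789 F box [ 0.39 -0.89 -1.82] M [0.03 0.46 0.03] w 0.0086 q [-0.68  0.08  2.18  0.89  0.56  0.11]
[0.0, 0.0, 0.0, -0.01, 0.12, 0.1, 1.0, 0.0, 0.0, 0.0, -0.01, 0.12, 0.1, 1.0, 0.0, 0.0, 0.0, -0.01, 0.12, 0.1, 1.0, 0.0, 0.0, 0.0, -0.01, 0.12, 0.1, 1.0, 0.0, 0.0, 0.0, -0.01, 0.12, 0.1, 1.0]
```

Call:
arm_command(increments=[0,0,0,0,0.12,-0.06,1,0,0,0,-0.01,0.12,0.1,1,0,0,0,-0.01,0.12,0.12,1,0,0,0,-0.01,0.12,0.12,1,0,0,0,-0.01,0.12,0.12,1,0,0,0,0,0,0,1])

```text
clock: 20.4
position: [0.4276, -0.1495, 0.2963]
ee_rot: [0.657, -0.326, 0.301, -0.609]
contact_force: [0.4, 0.1, -1.2]
width: 0.0088
```

```bash
python3 - <<'E'
from h import *
s,R,p,h=hook()
plan(R,p,*tcp(-.004,0,.1015,.65),5,1)
E
```

```text
clock 20.4 hook mm [ -9.33  -0.23 101.11] tilt 0.6508 yaw 0.0791 F box [ 0.4   0.11 -1.19] M [ 0.01  0.47 -0.  ] w 0.0088 q [-0.67  0.09  2.17  0.9   0.55  0.12]
[0.0, 0.0, 0.0, 0.0, 0.06, 0.09, 1.0, 0.0, 0.0, 0.0, 0.0, 0.06, 0.09, 1.0, 0.0, 0.0, 0.0, 0.0, 0.06, 0.09, 1.0, 0.0, 0.0, 0.0, 0.0, 0.06, 0.09, 1.0, 0.0, 0.0, 0.0, 0.0, 0.06, 0.09, 1.0]
```

Call:
arm_command(increments=[0,0,0,0,0.03,0.04,1,0,0,0,0,0.03,0.04,1,0,0,0,0,0.03,0.04,1,0,0,0,0,0.03,0.04,1,0,0,0,0,0.03,0.04,1,0,0,0,0,0.03,0.04,1])

```text
clock: 21.15
position: [0.4304, -0.1493, 0.2963]
ee_rot: [0.657, -0.326, 0.301, -0.609]
contact_force: [-0.1, 0.1, -1.3]
width: 0.0087
```

Call:
arm_command(increments=[0,0,0,0,0.03,0.04,1,0,0,0,0,0,0,1])

```text
clock: 21.4
position: [0.431, -0.1492, 0.2963]
ee_rot: [0.657, -0.326, 0.301, -0.609]
contact_force: [-0.1, 0.1, -1.8]
width: 0.0091
```

Call:
arm_command(increments=[0,0,0,0,0.03,0.04,1,0,0,0,0,0,0,1])

```text
clock: 21.65
position: [0.4315, -0.1492, 0.2963]
ee_rot: [0.657, -0.326, 0.301, -0.609]
contact_force: [-0.4, -0.2, -1.4]
width: 0.0091
```

```bash
python3 - <<'E'
from h import *
s,R,p,h=hook()
a=vision.get_image('side')[:,:,::-1]; 
cv2.imwrite('pics/k1.png',crop(a,290,180,370,250,8))
E
```

```text
clock 21.65 hook mm [ -5.45  -0.27 101.13] tilt 0.6507 yaw 0.0789 F box [-0.46 -0.15 -1.36] M [ 0.01  0.44 -0.02] w 0.0091 q [-0.66  0.1   2.17  0.89  0.55  0.13]
```

View pics/k1.png

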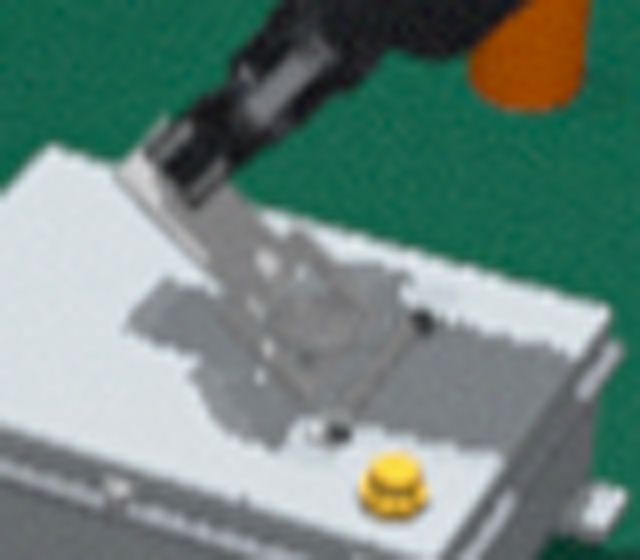

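Call:
arm_command(increments=[0,0,0,0,0.024,0.032,1,0,0,0,0,0,0,1])

```text
clock: 21.95
position: [0.4318, -0.1492, 0.2963]
ee_rot: [0.657, -0.326, 0.301, -0.609]
contact_force: [0.1, 0.5, -1.7]
width: 0.0086
```

Call:
arm_command(increments=[0,0,0,0,0.024,0.032,1,0,0,0,0,0,0,1])

```text
clock: 22.2
position: [0.4322, -0.1492, 0.2963]
ee_rot: [0.657, -0.326, 0.301, -0.609]
contact_force: [-0.8, 0.3, -1.9]
width: 0.0092
```

Call:
arm_command(increments=[0,0,0,0,0.024,0.032,1,0,0,0,0,0,0,1])

```text
clock: 22.45
position: [0.4326, -0.1491, 0.2962]
ee_rot: [0.657, -0.326, 0.301, -0.609]
contact_force: [-0.9, 0.2, -1.4]
width: 0.0089
```

Call:
arm_command(increments=[0,0,0,0,0.024,0.032,1,0,0,0,0,0,0,1])

```text
clock: 22.7
position: [0.4329, -0.1491, 0.2962]
ee_rot: [0.657, -0.326, 0.302, -0.609]
contact_force: [-1.4, 0.3, -1.7]
width: 0.009
```

Call:
arm_command(increments=[0,0,0,0,0.024,0.032,1,0,0,0,0,0,0,1])

```text
clock: 22.95
position: [0.4332, -0.149, 0.2961]
ee_rot: [0.657, -0.326, 0.302, -0.609]
contact_force: [-3.2, 0.1, -0.5]
width: 0.0088
```

```bash
python3 - <<'E'
from h import *
s,R,p,h=hook()
E
```

```text
clock 22.95 hook mm [ -3.77  -0.16 100.95] tilt 0.6502 yaw 0.0791 F box [-3.19  0.36 -0.52] M [-0.01  0.97 -0.08] w 0.0088 q [-0.66  0.1   2.16  0.89  0.55  0.13]
```

```bash
sed -i 's/^STUD=.*//' h.py; cat >> h.py <<'E'
STUD=np.array([.482,-.145,0])+.0005*np.array([np.cos(YAW),np.sin(YAW),0])
E
sed -i 's/^HT=np.array(\[.0003/STUD=None;HT=np.array([.0003/' h.py; grep -n STUD h.py | head -3; sed -i 's/STUD=None;HT=np.array(\[.0003,.1807,.0825\]); STUD=[^;]*;/HT=None;/' h.py; grep -n "YAW=" h.py
python3 - <<'E'
from h import *
s,R,p,h=hook()
for t in (.65,.45,.3,.15,.0):
    Q=tcp(-.0051,0,.102,t); print('to',t); plan(R,p,*Q,2 if t==.65 else 5,1); R,p=Q
E
```

```text
31:STUD=None;HT=np.array([.0003,.1807,.0825]); STUD=np.array([.482,-.145,0]); YAW=.08
33:    S=STUD if stud is None else stud
37:    h=Rb.T@(p+R@HT-STUD)
31:HT=None; YAW=.08
clock 22.95 hook mm [ -4.27  -0.16 100.95] tilt 0.6502 yaw 0.0791 F box [-3.19  0.36 -0.52] M [-0.01  0.97 -0.08] w 0.0088 q [-0.66  0.1   2.16  0.89  0.55  0.13]
to 0.65
[0.0, 0.0, 0.001, 0.0, -0.07, 0.0, 1.0, 0.0, 0.0, 0.001, 0.0, -0.07, 0.0, 1.0]
to 0.45
[-0.04, 0.0, 0.0, 0.0, 0.4, 0.69, 1.0, -0.04, 0.0, 0.0, 0.0, 0.37, 0.71, 1.0, -0.04, 0.0, 0.0, 0.0, 0.34, 0.72, 1.0, -0.04, 0.0, 0.0, 0.0, 0.31, 0.74, 1.0, -0.04, 0.0, 0.0, 0.0, 0.28, 0.75, 1.0]
to 0.3
[-0.03, 0.0, 0.0, 0.0, 0.29, 0.53, 1.0, -0.03, 0.0, 0.0, 0.0, 0.27, 0.54, 1.0, -0.03, 0.0, 0.0, 0.0, 0.25, 0.54, 1.0, -0.03, 0.0, 0.0, 0.0, 0.24, 0.55, 1.0, -0.03, 0.0, 0.0, 0.0, 0.22, 0.56, 1.0]
to 0.15
[-0.03, 0.0, 0.0, 0.0, 0.29, 0.53, 1.0, -0.03, 0.0, 0.0, 0.0, 0.27, 0.54, 1.0, -0.03, 0.0, 0.0, 0.0, 0.25, 0.54, 1.0, -0.03, 0.0, 0.0, 0.0, 0.24, 0.55, 1.0, -0.03, 0.0, 0.0, 0.0, 0.22, 0.56, 1.0]
to 0.0
[-0.03, 0.0, 0.0, 0.0, 0.29, 0.53, 1.0, -0.03, 0.0, 0.0, 0.0, 0.27, 0.54, 1.0, -0.03, 0.0, 0.0, 0.0, 0.25, 0.54, 1.0, -0.03, 0.0, 0.0, 0.0, 0.24, 0.55, 1.0, -0.03, 0.0, 0.0, 0.0, 0.22, 0.56, 1.0]
```

Call:
arm_command(increments=[0,0,0,0,-0.07,0,1,0,0,0,0,-0.07,0,1,-0.03,0,0,0,0.255,0.544,1,-0.03,0,0,0,0.255,0.544,1,-0.03,0,0,0,0.255,0.544,1,-0.03,0,0,0,0.255,0.544,1,0,0,0,0,0,0,1])

```text
clock: 23.82
position: [0.4565, -0.1472, 0.3016]
ee_rot: [0.637, -0.365, 0.337, -0.59]
contact_force: [-2.3, -0.2, -0.4]
width: 0.0088
```

```bash
python3 - <<'E'
from h import *
s,R,p,h=hook()
E
```

```text
clock 23.825 hook mm [-4.4100e+00 -1.0000e-01  1.0245e+02] tilt 0.531 yaw 0.0803 F box [-2.29 -0.01 -0.42] M [-0.04  0.67 -0.02] w 0.0088 q [-0.58  0.13  2.07  0.59  0.59  0.48]
```

Call:
arm_command(increments=[0,0,0,0,0,-0.06,1,-0.03,0,0,0,0.255,0.544,1,-0.03,0,0,0,0.255,0.544,1,-0.03,0,0,0,0.255,0.544,1,-0.03,0,0,0,0.255,0.544,1,0,0,0,0,0,0,1])

```text
clock: 24.58
position: [0.4798, -0.1456, 0.3023]
ee_rot: [0.614, -0.402, 0.372, -0.569]
contact_force: [-0.4, -0.6, -1.1]
width: 0.0089
```

```bash
python3 - <<'E'
from h import *
s,R,p,h=hook()
E
```

```text
clock 24.575 hook mm [ -4.93  -0.24 102.01] tilt 0.4116 yaw 0.0793 F box [-0.49 -0.52 -1.05] M [-0.    0.29  0.03] w 0.0089 q [-0.52  0.17  1.98  0.36  0.68  0.73]
```

Call:
arm_command(increments=[-0.03,0,0,0,0.255,0.544,1,-0.03,0,0,0,0.255,0.544,1,-0.03,0,0,0,0.255,0.544,1,-0.03,0,0,0,0.255,0.544,1,0,0,0,0,0,0,1])

```text
clock: 25.2
position: [0.5037, -0.1437, 0.3004]
ee_rot: [0.588, -0.438, 0.406, -0.545]
contact_force: [0.1, 0.5, -1.5]
width: 0.0091
```

```bash
python3 - <<'E'
from h import *
s,R,p,h=hook()
E
```

```text
clock 25.2 hook mm [ -5.12  -0.19 101.8 ] tilt 0.2908 yaw 0.0794 F box [ 0.17  0.51 -1.52] M [ 0.03  0.22 -0.  ] w 0.0091 q [-0.47  0.22  1.89  0.21  0.79  0.9 ]
```

Call:
arm_command(increments=[-0.03,0,0,0,0.255,0.56,1,-0.03,0,0,0,0.255,0.544,1,0,0,0,0,0,0,1])

```text
clock: 25.58
position: [0.5159, -0.1428, 0.2984]
ee_rot: [0.575, -0.456, 0.422, -0.533]
contact_force: [-0.5, -0.2, -1.7]
width: 0.0087
```

Call:
arm_command(increments=[-0.03,0,0,0,0.255,0.55,1,-0.03,0,0,0,0.255,0.544,1,0,0,0,0,0,0,1])

```text
clock: 25.95
position: [0.5277, -0.1419, 0.2957]
ee_rot: [0.561, -0.473, 0.438, -0.52]
contact_force: [-1.6, -1.3, -0.9]
width: 0.009
```

```bash
python3 - <<'E'
from h import *
s,R,p,h=hook()
E
```

```text
clock 25.95 hook mm [ -4.94  -0.24 101.73] tilt 0.1694 yaw 0.0798 F box [-1.67 -1.21 -0.91] M [-0.05  0.26  0.03] w 0.009 q [-0.42  0.28  1.8   0.1   0.91  1.02]
```

Call:
arm_command(increments=[-0.03,0,0,0,0.255,0.54,1,-0.03,0,0,0,0.255,0.544,1,0,0,0,0,0,0,1])

```text
clock: 26.32
position: [0.5391, -0.141, 0.2922]
ee_rot: [0.546, -0.49, 0.453, -0.506]
contact_force: [-1.5, 0.1, -1.1]
width: 0.0089
```

Call:
arm_command(increments=[-0.03,0,0,0,0.255,0.544,1,-0.03,0,0,0,0.255,0.544,1,-0.03,0,0,0,0.255,0.544,1,-0.015,0,0,0,0.125,0.272,1,0,0,0,0,0,0,1])

```text
clock: 26.95
position: [0.5585, -0.1395, 0.2848]
ee_rot: [0.52, -0.518, 0.479, -0.482]
contact_force: [-0.4, -0.7, -1.3]
width: 0.0089
```

```bash
python3 - <<'E'
from h import *
s,R,p,h=hook()
plan(R,p,*tcp(-.0053,0,.091,0),8,1)
E
```

```text
clock 26.95 hook mm [ -5.15  -0.24 101.67] tilt 0.0049 yaw 0.0793 F box [-0.46 -0.67 -1.33] M [0.02 0.09 0.01] w 0.0089 q [-0.37  0.37  1.69  0.    1.08  1.13]
[-0.001, 0.0, 0.0, 0.0, 0.14, 0.01, 1.0, -0.001, 0.0, 0.0, 0.0, 0.14, 0.01, 1.0, -0.001, 0.0, 0.0, 0.0, 0.14, 0.01, 1.0, -0.001, 0.0, 0.0, 0.0, 0.14, 0.01, 1.0, -0.001, 0.0, 0.0, 0.0, 0.14, 0.01, 1.0, -0.001, 0.0, 0.0, 0.0, 0.14, 0.01, 1.0, -0.001, 0.0, 0.0, 0.0, 0.14, 0.01, 1.0, -0.001, 0.0, 0.0, 0.0, 0.14, 0.01, 1.0]
```

Call:
arm_command(increments=[-0.001,0,0,0,0.2,-0.03,1,-0.001,0,0,0,0.2,-0.02,1,-0.001,0,0,0,0.2,-0.02,1,-0.001,0,0,0,0.2,0,1,0,0,0,0,0.14,0,1,0,0,0,0,0.08,0,1,0,0,0,0,0.05,0,1,0,0,0,0,0,0,1])

```text
clock: 27.95
position: [0.5576, -0.1396, 0.2744]
ee_rot: [0.519, -0.518, 0.48, -0.481]
contact_force: [-0.8, -0.3, -1.3]
width: 0.0089
```

```bash
python3 - <<'E'
from h import *
s,R,p,h=hook()
E
```

```text
clock 27.95 hook mm [-6.62 -0.24 91.55] tilt 0.0017 yaw 0.0789 F box [-0.82 -0.26 -1.3 ] M [-0.   -0.03  0.01] w 0.0089 q [-0.37  0.38  1.7  -0.    1.06  1.13]
```

Call:
arm_command(increments=[0,0,0,0,0.05,0,1,0,0,0,0,0.04,0,1,0,0,0,0,0.03,0,1,0,0,0,0,0,0,1])

```text
clock: 28.45
position: [0.5576, -0.1396, 0.2732]
ee_rot: [0.519, -0.518, 0.48, -0.481]
contact_force: [0.9, -0.3, -2.2]
width: 0.009
```

Call:
arm_command(increments=[0,0,0,0,0.03,0,1,0,0,0,0,0,0,1])

```text
clock: 28.7
position: [0.5576, -0.1396, 0.273]
ee_rot: [0.519, -0.518, 0.48, -0.481]
contact_force: [-0.2, -0.9, -1.1]
width: 0.0089
```

Call:
arm_command(increments=[0,0,0,0,0.02,0,1,0,0,0,0,0,0,1])

```text
clock: 28.95
position: [0.5576, -0.1397, 0.2729]
ee_rot: [0.519, -0.518, 0.48, -0.481]
contact_force: [0.2, -0.3, 0.2]
width: 0.0086
```

```bash
python3 - <<'E'
from h import *
s,R,p,h=hook()
E
```

```text
clock 28.95 hook mm [-6.53 -0.3  90.03] tilt 0.002 yaw 0.0788 F box [ 0.21 -0.36  0.23] M [ 0.05  0.04 -0.01] w 0.0086 q [-0.37  0.38  1.7  -0.    1.06  1.13]
```

Call:
arm_command(increments=[0,0,0,0,0,-0.05,1,0,0,0,0,0,-0.05,1,0,0,0,0,0,-0.05,1,0,0,0,0,0,-0.05,1,0,0,0,0,0,0,1])

```text
clock: 29.58
position: [0.5556, -0.1399, 0.2728]
ee_rot: [0.519, -0.518, 0.48, -0.482]
contact_force: [1.2, -1.0, 0.2]
width: 0.0089
```

```bash
python3 - <<'E'
from h import *
s,R,p,h=hook()
a=vision.get_image('side')[:,:,::-1]; 
cv2.imwrite('pics/l1.png',crop(a,290,180,370,250,8))
E
```

```text
clock 29.575 hook mm [-8.53 -0.36 89.97] tilt 0.0021 yaw 0.0789 F box [ 1.12 -1.06  0.2 ] M [-0.03 -0.09  0.03] w 0.0089 q [-0.37  0.38  1.71 -0.    1.06  1.13]
```

View pics/l1.png

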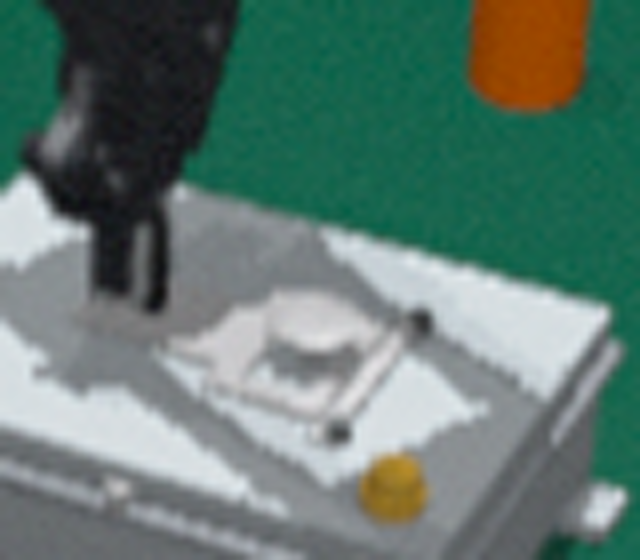

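The plate lies flat with the stud head through the eye at about (315,320), and its nose is just short of the bar. Now I'll feel for the stop in small steps.

Call:
arm_command(increments=[0,0,0,0,0,-0.03,1,0,0,0,0,0,0,1])

```text
clock: 29.88
position: [0.5554, -0.1399, 0.2728]
ee_rot: [0.519, -0.518, 0.48, -0.481]
contact_force: [0.7, -0.5, 0.9]
width: 0.0088
```

Call:
arm_command(increments=[0,0,0,0,0,-0.03,1,0,0,0,0,0,0,1])

```text
clock: 30.12
position: [0.555, -0.1399, 0.2728]
ee_rot: [0.519, -0.518, 0.48, -0.481]
contact_force: [1.3, -0.2, 0.1]
width: 0.0089
```

Call:
arm_command(increments=[0,0,0,0,0,-0.03,1,0,0,0,0,0,0,1])

```text
clock: 30.38
position: [0.5547, -0.1399, 0.2728]
ee_rot: [0.519, -0.518, 0.48, -0.481]
contact_force: [1.7, 0.2, 1.5]
width: 0.0088
```

Call:
arm_command(increments=[0,0,0,0,0,-0.03,1,0,0,0,0,0,0,1])

```text
clock: 30.62
position: [0.5544, -0.1399, 0.2727]
ee_rot: [0.519, -0.518, 0.48, -0.481]
contact_force: [1.8, -0.6, 1.6]
width: 0.0092
```

Call:
arm_command(increments=[0,0,0,0,0,-0.025,1,0,0,0,0,0,0,1])

```text
clock: 30.88
position: [0.5541, -0.1399, 0.2728]
ee_rot: [0.519, -0.518, 0.48, -0.481]
contact_force: [1.4, 0.2, 1.1]
width: 0.0092
```

Call:
arm_command(increments=[0,0,0,0,0,-0.02,1,0,0,0,0,0,0,1])

```text
clock: 31.12
position: [0.5539, -0.1399, 0.2727]
ee_rot: [0.519, -0.518, 0.48, -0.481]
contact_force: [2.4, -1.1, 1.8]
width: 0.0088
```

Call:
arm_command(increments=[0,0,0,0,0,-0.02,1,0,0,0,0,0,0,1])

```text
clock: 31.38
position: [0.5537, -0.1399, 0.2727]
ee_rot: [0.519, -0.518, 0.48, -0.481]
contact_force: [1.7, -0.9, 1.6]
width: 0.0086
```

Call:
arm_command(increments=[0,0,0,0,0,-0.02,1,0,0,0,0,0,0,1])

```text
clock: 31.62
position: [0.5535, -0.1399, 0.2728]
ee_rot: [0.519, -0.518, 0.48, -0.481]
contact_force: [1.8, -0.2, 1.1]
width: 0.009
```

Call:
arm_command(increments=[0,0,0,0,0,-0.02,1,0,0,0,0,0,0,1])

```text
clock: 31.88
position: [0.5534, -0.14, 0.2728]
ee_rot: [0.519, -0.518, 0.48, -0.482]
contact_force: [2.2, 0.6, 1.3]
width: 0.0088
```

Call:
arm_command(increments=[0,0,0,0,0,-0.02,1,0,0,0,0,0,0,1])

```text
clock: 32.12
position: [0.5533, -0.14, 0.2728]
ee_rot: [0.519, -0.518, 0.48, -0.482]
contact_force: [3.5, -0.4, 1.4]
width: 0.009
```

Call:
arm_command(increments=[0,0,0,0,0,-0.02,1,0,0,0,0,0,0,1])

```text
clock: 32.38
position: [0.5532, -0.14, 0.2729]
ee_rot: [0.519, -0.518, 0.48, -0.482]
contact_force: [3.7, 0.7, 2.5]
width: 0.0089
```

Call:
arm_command(increments=[0,0,0,0,0,-0.02,1,0,0,0,0,0,0,1])

```text
clock: 32.62
position: [0.5531, -0.14, 0.2729]
ee_rot: [0.519, -0.518, 0.48, -0.482]
contact_force: [4.6, 1.3, 1.9]
width: 0.0091
```

Call:
arm_command(increments=[0,0,0,0,0,-0.02,1,0,0,0,0,0,0,1])

```text
clock: 32.88
position: [0.5531, -0.14, 0.273]
ee_rot: [0.519, -0.518, 0.48, -0.482]
contact_force: [5.7, 1.4, 1.4]
width: 0.0086
```

Call:
arm_command(increments=[0,0,0,0,0,-0.02,1,0,0,0,0,0,0,1])

```text
clock: 33.12
position: [0.553, -0.14, 0.273]
ee_rot: [0.519, -0.518, 0.479, -0.482]
contact_force: [6.4, 1.4, 2.2]
width: 0.0091
```

```bash
python3 - <<'E'
from h import *
s,R,p,h=hook()
E
```

```text
clock 33.125 hook mm [-10.8   -0.26  90.01] tilt 0.004 yaw 0.0787 F box [6.45 0.86 2.18] M [ 0.2  -0.79  0.02] w 0.0091 q [-0.37  0.37  1.71  0.    1.05  1.12]
```

Call:
arm_command(increments=[0,0,0,0,0,-0.015,1,0,0,0,0,0,0,1,0,0,0,0,0,0,1])

```text
clock: 33.5
position: [0.5529, -0.14, 0.2731]
ee_rot: [0.519, -0.518, 0.479, -0.482]
contact_force: [5.7, 1.0, 0.9]
width: 0.0093
```

Call:
arm_command(increments=[0,0,0,0,0,-0.015,1,0,0,0,0,0,0,1,0,0,0,0,0,0,1])

```text
clock: 33.88
position: [0.5528, -0.14, 0.2731]
ee_rot: [0.519, -0.518, 0.479, -0.482]
contact_force: [6.0, 1.4, 2.2]
width: 0.0092
```

Call:
arm_command(increments=[0,0,0,0,0,-0.015,1,0,0,0,0,0,0,1])

```text
clock: 34.12
position: [0.5528, -0.14, 0.2731]
ee_rot: [0.519, -0.518, 0.479, -0.482]
contact_force: [6.3, 1.1, 2.0]
width: 0.009
```

Call:
arm_command(increments=[0,0,0,0,0,0,1])

```text
clock: 34.25
position: [0.5528, -0.14, 0.2731]
ee_rot: [0.519, -0.518, 0.479, -0.482]
contact_force: [6.7, 1.3, 2.4]
width: 0.009
```

Call:
arm_command(increments=[0,0,0,0,0,0,1])

```text
clock: 34.38
position: [0.5528, -0.14, 0.2731]
ee_rot: [0.519, -0.518, 0.479, -0.482]
contact_force: [5.7, 1.5, 2.2]
width: 0.0088
```

```bash
python3 - <<'E'
from h import *
s,R,p,h=hook()
a=vision.get_image('side')[:,:,::-1]; 
cv2.imwrite('pics/m1.png',crop(a,290,180,370,250,8))
E
```

```text
clock 34.375 hook mm [-10.84  -0.26  90.05] tilt 0.0049 yaw 0.0786 F box [5.81 1.07 2.21] M [ 0.21 -0.84 -0.01] w 0.0088 q [-0.37  0.37  1.71  0.    1.05  1.12]
```

View pics/m1.png

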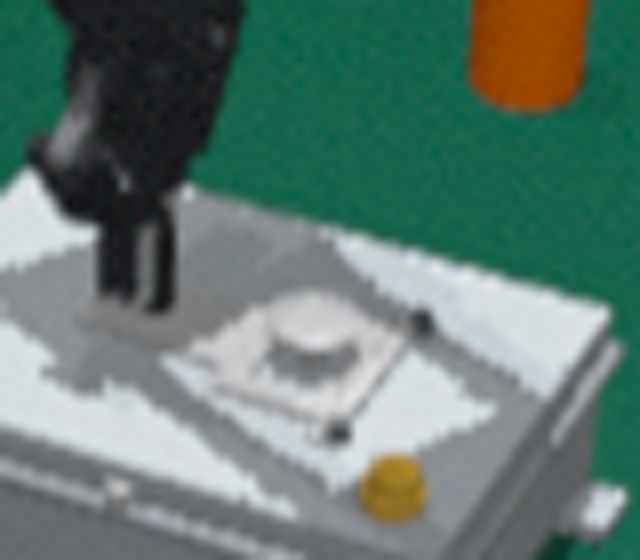

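Call:
arm_command(increments=[0,0,0,0,0,-0.02,1,0,0,0,0,0,0,1])

```text
clock: 34.67
position: [0.5527, -0.14, 0.2732]
ee_rot: [0.52, -0.517, 0.479, -0.482]
contact_force: [7.1, 2.4, 1.4]
width: 0.0089
```

Call:
arm_command(increments=[0,0,0,0,0,-0.02,1,0,0,0,0,0,0,1])

```text
clock: 34.92
position: [0.5526, -0.14, 0.2732]
ee_rot: [0.52, -0.517, 0.479, -0.482]
contact_force: [7.5, 2.4, 1.9]
width: 0.0092
```

Call:
arm_command(increments=[0,0,0,0,0,0,1])

```text
clock: 35.05
position: [0.5526, -0.14, 0.2732]
ee_rot: [0.52, -0.517, 0.479, -0.482]
contact_force: [6.5, 1.1, 2.4]
width: 0.0092
```

Call:
arm_command(increments=[0,0,0,0,0,-0.02,1,0,0,0,0,0,0,1])

```text
clock: 35.3
position: [0.5526, -0.14, 0.2733]
ee_rot: [0.52, -0.517, 0.479, -0.483]
contact_force: [7.9, 1.5, 1.2]
width: 0.009
```

Call:
arm_command(increments=[0,0,0,0,0,0,1])

```text
clock: 35.42
position: [0.5526, -0.14, 0.2733]
ee_rot: [0.52, -0.517, 0.479, -0.483]
contact_force: [7.3, 1.7, 1.0]
width: 0.0091
```

Call:
arm_command(increments=[0,0,0,0,0,0,1])

```text
clock: 35.55
position: [0.5525, -0.14, 0.2733]
ee_rot: [0.52, -0.517, 0.479, -0.483]
contact_force: [6.7, 2.1, 1.9]
width: 0.0088
```

```bash
python3 - <<'E'
from h import *
s,R,p,h=hook()
E
```

```text
clock 35.55 hook mm [-10.89  -0.28  90.07] tilt 0.006 yaw 0.0785 F box [6.81 1.61 1.86] M [ 0.28 -1.04 -0.02] w 0.0088 q [-0.37  0.37  1.71  0.    1.05  1.12]
```

Bearing is steady at about 7.3 N on the wrist reading, with roughly 1 N of that being friction. Releasing.

Call:
arm_command(increments=[0,0,0,0,0,0,0.8,0,0,0,0,0,0,0.5,0,0,0,0,0,0,0,0,0,0,0,0,0,0,0,0,0,0,0,0,0])

```text
clock: 36.17
position: [0.5511, -0.1401, 0.2726]
ee_rot: [0.519, -0.519, 0.48, -0.481]
contact_force: [-0.4, 0.4, 0.4]
width: 0.0851
```

```bash
python3 - <<'E'
from h import *
s,R,p,h=hook()
cv2.imwrite('pics/n0.png',vision.get_image('wrist')[:,:,::-1])
E
```

```text
clock 36.175 hook mm [-13.17  -0.24  89.83] tilt 0.0013 yaw 0.0789 F box [-0.32  0.47  0.35] M [-0.05  0.   -0.02] w 0.0851 q [-0.37  0.37  1.72 -0.    1.05  1.12]
```

View pics/n0.png

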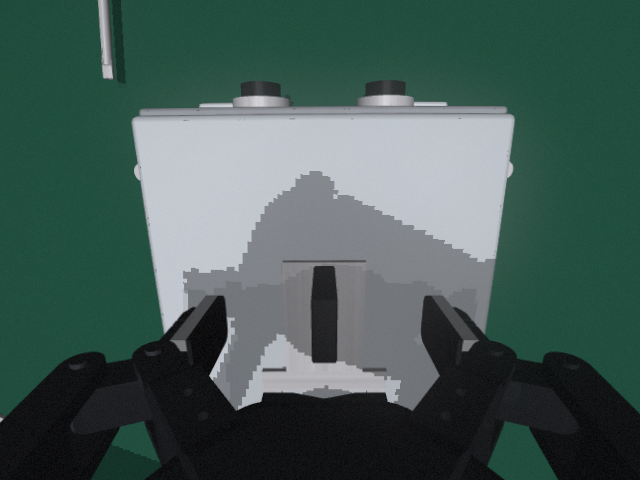

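Call:
arm_command(increments=[0,0,0,0,-1,0,0,0,0,0,0,-2.5,0,0,0,0,0,0,-4,0,0,0,0,0,0,-4,0,0,0,0,0,0,-2,3,0,0,0,0,0,0,0,0,0,0,0,0,0,0,0])

```text
clock: 37.1
position: [0.5803, -0.1375, 0.4073]
ee_rot: [-0.518, 0.519, -0.481, 0.481]
contact_force: [-0.0, -0.6, -0.3]
width: 0.0855
```

```bash
python3 - <<'E'
from h import *
s,R,p=st(); print(s['clock'],p,s['contact_force'])
a=vision.get_image('side')[:,:,::-1]; b=vision.get_image('scene')[:,:,::-1]
sc=vision.camera_params('scene');si=vision.camera_params('side')
Rb=Ro.from_euler('z',YAW).as_matrix()
pts=np.array([[-.0215,-.033],[-.0215,.033],[.0245,.033],[.0245,.02],[.0855,.02],[.0855,-.02],[.0245,-.02],[.0245,-.033]])
W=STUD+(Rb@np.c_[pts[:,0]+.0017,pts[:,1],0*pts[:,0]+.093].T).T
out=[]
for im,P,(x0,y0) in((a,si,(270,180)),(b,sc,(220,230))):
    im=np.ascontiguousarray(im); im2=crop(im,x0,y0,x0+100,y0+100,4); im3=im2.copy()
    q=(proj(P,W)-[x0,y0]+.5)*4; cv2.polylines(im3,[q.astype(int)],True,(0,0,255),1)
    out.append(np.vstack([im2[:300],im3[:300]]))
cv2.imwrite('pics/n1.png',np.hstack(out))
E
```

```text
37.1 [ 0.58025157 -0.13754024  0.40727687] [-0.01654563 -0.62637597 -0.34341348]
```

View pics/n1.png

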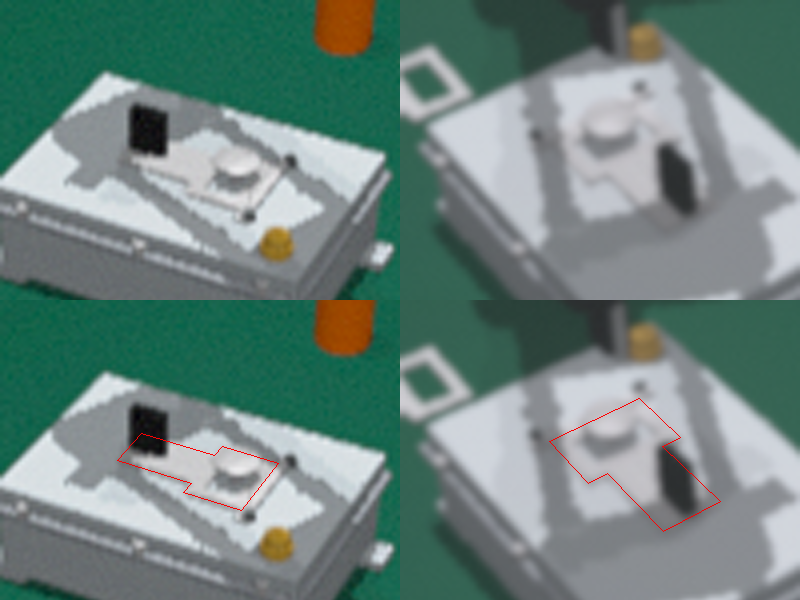

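```bash
python3 - <<'E'
from rig import ticket
print(ticket.sign_off())
E
```

```text
the job is handed in; nothing more can be done
None
```

I fitted the locking plate on the stud, drew it against the stop bar, released it and handed the job in at about 37 s of the 72 s. No verdict was reported.

**How it went**
- I took the plate 0.53 m from the base; the other three lookalikes were at most 0.36 m away.
- My first grasp ran joint 6 to its limit before the plate could be hooked. I laid the plate on the free part of the cover, regrasped it turned half round, and carried on.
- I hooked the nose bar tipped about 0.65 rad. I felt the neck at about 3 N, swung the plate flat around it, and lowered it onto the cover.
- I then drew the plate back in 0.15–0.3 mm steps until it met the bar, about 20 mm from the stud axis, and held it there.

**Last checks**
- **Bearing force:** the wrist read about 7.3 N, varying between 6.7 and 7.9 N. Up to 1.7 N of that is sliding friction, so I put the force on the bar at about 5.6–7 N. I had no direct reading of it.
- **Plate position before release:** the tool was within 0.006 rad of level. The plate's underside was at 90.1 mm, 0.3 mm off centre and within 0.002 rad of the box's line.
- **After release:** the pictures show the plate flat with the stud through its eye, the gland in place and the gripper clear. I did not re-measure the other bystanders.
- **Disagreement:** a drawn outline of the plate sat a few millimetres off in the two fixed cameras, in opposite directions. I put this down to camera calibration and relied on the wrist camera and on touch.

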